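# Draw the trapped clamp key out with the hooked pick

### The arm

A 6-joint arm with a two-finger parallel gripper is mounted at the origin on the work surface. World frame = base frame: x ahead of the robot, y to its left, z up, the work surface at z = 0. Lengths are in m, angles in rad, forces in N, time in s.
With the tool pointing down it reaches from about 0.35 to 0.775 m from the base axis. Payload 7.3 kg.
Tool frame: the origin (TCP) lies between the finger pads; the fingertips stand 14 mm ahead of it and the grasp point (between the pads) lies 5 mm behind it (robot.tip_reach is the distance from the TCP to the fingertips, in m); z points along the fingers, x is the direction in which the jaws open and shut, and the axes are right-handed (so a half turn about z gives the same grasp; the last joint's range is limited). The gripper opens to 92 mm and grips with 3 to 60 N. Pads are 19 mm wide; open, the fingers measure 130 mm over their backs; the gripper's body (75 mm by 190 mm) begins 47 mm behind the grasp point.
Start: joints at [-1.266, 0.342, 1.524, -0, 1.275, -0.146], TCP at [0.229, -0.473, 0.241] pointing down, gripper open.
Joint ranges: [-2.53, 2.53], [-0.77, 2.02], [0.04, 2.7], [-1, 4.14], [0.28, 2.66], [-3.11, 3.11]. Speed limits (rad/s): [2.57, 2.57, 3.14, 3.14, 3.14, 3.14].

### API

Orientations are given as a unit quaternion [x, y, z, w].
In Python, from rig import robot gives the robot as it stands. The module is installed in compiled form; this text tells all that it offers.
- The arm moves only by the shell command python3 -m handwheel 'ROWS' [FORCE]. ROWS is JSON, a list of rows, each an object of numbers: "rx", "ry", "rz": the turn, a rotation vector about the tool's x, y, z in degrees; "x", "y", "z": the shift along the tool's x, y, z in mm; "fingers": the closure, from 0 (fully open) to 1 (shut). A call has 1 to 20 rows; each row shifts and turns the pose as measured when the row begins, along the tool's axes as they then stand; what a row does not reach is not made up. A row lasts 1/8 s, in which the tool goes at most 62.5 mm and 10.7 degrees, less where a joint would pass 70% of its speed; a pose out of reach is approached as far as the arm can. A call is refused whole if a number of a shift passes 62.5 or a number of a turn 10.7, either way. A call with a gripper value outside its range is refused whole. The fingers move at their own pace and stop on an object; FORCE is the grip in N (left out, the last holds). Time passes only in rows, so rows that do not move let the fingers close. It gives the time, the measured TCP pose, the force and the opening at its end, in the units of the state.
- robot.read_state(): the state, without advancing time (a new reading comes with each control period).
- robot.capture(name): name is "scene" or "top" or "wrist"; returns (picture, depth): 400x640x3 uint8, red, green, blue; 400x640 float32, m along the optical axis (not along the pixel's ray), 0 where there is no reading.
- robot.calibration(name): a dict with "fx", "fy", "cx", "cy" (pixels), "rvec" (rotation vector, rad) and "tvec" (3), from world to camera coordinates, as OpenCV has them; the wrist camera has in their place "mount" (4x4, takes a point from camera to tool coordinates, whose origin is the TCP and whose axes are the tool frame's). Camera axes: x right, y down, z forward; pixel columns grow to the right and rows downward; lengths in m; the calibration is good to about 2 mm. A picture is of the moment at which its call begins: read the wrist's pose just before it. calibration takes no time and is no camera call.
- robot.sign_off(): hands the job in, once; it reports no verdict.
The state is a dict: "t": time; "q": joint angles; "dq": joint speeds; "joint_efforts": joint torques, N m; "tcp_pos": TCP position; "eef_rot": TCP orientation; "wrist_force": force on the tool from outside, world axes, zero at the start; "wrist_torque": the same for the moment, N m; "grip_width": finger opening in m.
Only numpy, scipy, OpenCV 4.12 (cv2) and the standard library are available. Lean on these libraries where they do the work, as an engineer would, in place of code of your own. Each camera call takes 0.05 s, during which the arm holds its last target.

### The job

The steel key of the plate clamp has slid back under the clear cover of its wooden block. Take the hooked pick from its slotted rack, reach under the cover, drop the hook into the key's notch and draw the key out along the slot until it bears on the aluminium stop; keep a light steady pull there for a second, feeling your way and never forcing or levering anything (5 to 7 N is right, 12 N bends the hook), with the pick held upright. Leave the key lying there, clear of the cover, hang the pick back in the rack as it was, never touch the key with the fingers, and leave the other things on the bench alone.

Things in the scene. Friction and masses are not known exactly. Their poses are not given: they have to be found in the camera images.
- block: fixed wooden clamp block, 211 x 44 mm. Origin on the table under the mouth of the covered slot, on the slot's centre line; x points along the slot into the covered part, z up. Slot 20 mm wide, floor 10 mm above the table, walls 12 mm thick. Covered part: x = 0 to its blind end at 92 mm. Open bay, no cover, walls 24 mm above the table: x = 0 to -109 mm, with the aluminium stop bar in it
- mouth (a point): middle of the slot floor at the mouth of the covered part, axes as the block. The cover is clear plastic, 4 mm thick, its underside 40 mm and its top 44 mm above this point; side walls under it reach up to it
- stop_track: two aluminium strips on the bay's walls that carry the aluminium stop bar (across the slot, 10 mm long, 20 wide, its top 19 mm above the table). Origin at the mouth on the slot floor, axes as the block. The bar is clamped tight, but elsewhere each day: its face to the key lies anywhere from x = -66 to -96 mm. This pose does not tell where: find it by feel (or sight). It is rigid
- key: loose steel bar 60 x 17 x 14 mm, 90 to 145 g, lying on the slot floor; origin at the centre of its underside, x along its length into the slot. Its outer end (x = -30 mm) is the one that meets the stop; its inner end is then clear of the cover. At the start its outer end is 8 to 28 mm inside the mouth. It slides freely against friction of up to about 2 N
- key_notch (a point): middle of the floor of the key's cross notch: 9 mm long (along the slot), right across the key, 7 mm deep; 12.5 mm from the key's outer end
- pick_grip (a point): centre of the pick's upright square wooden handle, 16 x 16 x 50 mm; z up, x the way the toe points. 26 mm below is the top of a 28 x 28 x 4 mm collar, under it a 6 mm square shank, at the bottom a toe 6 mm wide, 5 high, 60 long to +x, its underside 66 mm below this point. Pick 60 g. Grip it firmly (about 90 N): the hook works on a long lever
- pick_tip (a point): middle of the flat end of the hook that turns down 9 mm from the end of the toe; 4 mm thick along pick x, 6 mm wide; 58 mm to +x and 75 mm below pick_grip. The hook end is 9 mm below the toe's underside, so with it on the notch floor the toe passes 2 mm over the key and 7 mm over the stop
- rack: fixed plywood rack: two level rails 130 mm long (x = -40 to 90 mm), tops 70 mm above the table, 14 mm gap between them along x, 54 mm wide over all; legs at the ends. The pick hangs with its collar on the rails and its toe in the gap, along rack x, and lifts straight up through the gap. Origin on the table below the handle
- rack_seat (a point): point between the rails at the height of their tops, where the middle of the collar's underside belongs (pick_grip then stands 30 mm above it), toe to rack +x
- tape: bystander: roll of tape, 90 mm across, 24 high; origin under its centre
- spray: bystander: small white bottle, 34 mm across, 100 high; origin under its centre
- weight: bystander: dark steel weight 45 x 30 x 25 mm; origin under its centre
- brush: bystander: brush about 180 mm long, lying
- pot: bystander: metal cup, 80 mm across, 100 high; origin under its centre
- slide: bystander: glass plate 100 x 125 x 4 mm; origin under its centre
- tray: bystander: open wooden tray 110 x 160 x 35 mm; origin under its centre

How it is judged:
By the outcome, as a careful person would: the job done as asked, in the order asked, and still so for the second after the job is handed in, with the robot touching nothing.
It also fails if it takes over 61 s, if anything falls off the work surface, if the arm or the gripper's body presses on something with over 40 N, if the wrist force passes 120 N, or if a joint passes its speed limit or range.

## Working session

There is one attempt and no reset: what is moved stays moved. The work goes in short steps, Python scripts to look and compute and a shell command to move; the robot and the scene stay as the last step left them, time stands still between calls to the robot, and variables do not carry over. Pictures are saved under pics/ and viewed, and the job is handed in when it is done.

```bash
mkdir -p pics; ls
python3 - <<'E'
from rig import robot
import cv2
print(robot.read_state())
for n in("scene","top","wrist"):
    p,d=robot.capture(n); cv2.imwrite(f"pics/{n}0.png",p[:,:,::-1]); 
    import numpy as np; np.save(f"pics/{n}0d.npy",d); print(n,robot.calibration(n))
E
```

```text
pics
{'t': 0.0, 'q': array([-1.26598575e+00,  3.42736435e-01,  1.52505937e+00, -7.07973789e-06,
        1.27538888e+00, -1.45960500e-01]), 'dq': array([ 5.49186261e-04,  2.67404515e-04,  1.29488121e-03, -1.53487131e-03,
       -7.20638824e-05,  1.04716729e-03]), 'joint_efforts': array([-7.73945703e-04, -4.31248283e+01, -2.44222176e+01,  7.17244414e-02,
        5.59718348e-02, -1.39545264e-04]), 'tcp_pos': array([ 0.22863607, -0.47215256,  0.24002305]), 'eef_rot': array([ 8.47248685e-01, -5.31195851e-01, -6.07952055e-04, -5.13860921e-04]), 'wrist_force': array([-0.18479489,  0.72882729,  0.23009124]), 'wrist_torque': array([-0.00669877, -0.05225574,  0.00169985]), 'grip_width': 0.09176434949126772}
scene {'fx': 451.48047112336786, 'fy': 451.48047112336786, 'cx': 325.25624127291195, 'cy': 196.50047753308192, 'rvec': array([ 1.59583343,  2.11793134, -0.70655128]), 'tvec': array([ 0.1825247 , -0.42494154,  1.60219236])}
top {'fx': 514.4449859274155, 'fy': 514.4449859274155, 'cx': 324.7906678156609, 'cy': 203.0299387800381, 'rvec': array([ 2.1369599 , -2.13527484,  0.19257838]), 'tvec': array([-0.00538114,  0.63577615,  1.32151476])}
wrist {'fx': 353.65034742123845, 'fy': 353.65034742123845, 'cx': 323.5680528461798, 'cy': 198.31156017927333, 'mount': array([[ 9.99999403e-01, -5.48817969e-04,  9.44872956e-04,
         3.88199524e-04],
       [ 2.97604642e-04,  9.68821299e-01,  2.47760370e-01,
        -6.55996079e-02],
       [-1.05138839e-03, -2.47759941e-01,  9.68820884e-01,
        -1.45279155e-01],
       [ 0.00000000e+00,  0.00000000e+00,  0.00000000e+00,
         1.00000000e+00]])}
```

View pics/scene0.png

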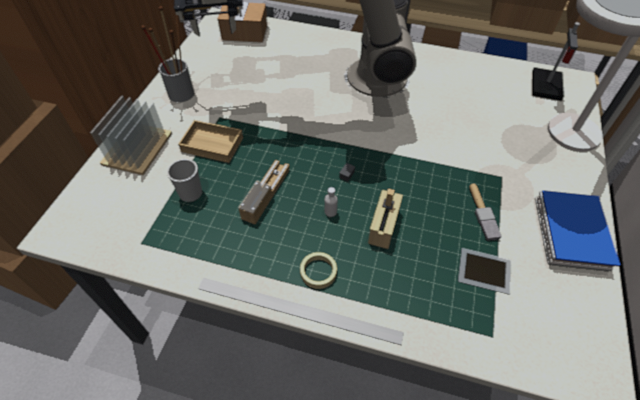

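View pics/top0.png

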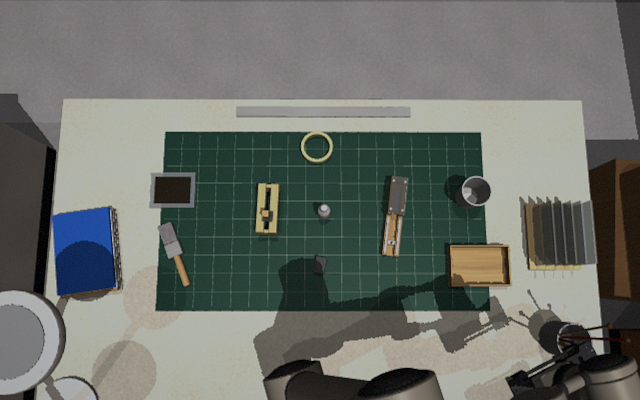

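View pics/wrist0.png

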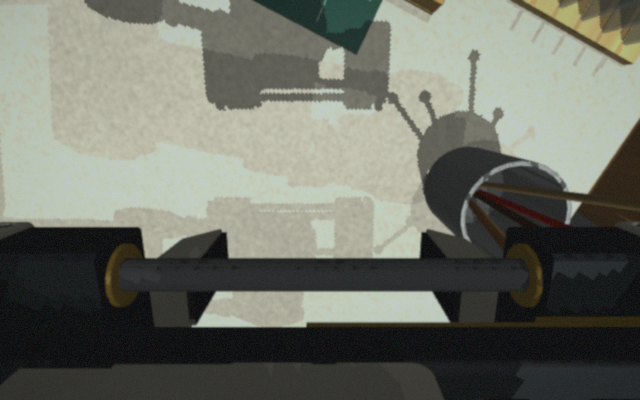

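The top view shows the rack near (267,208), the block near (395,215) with its cover away from the robot (up), the bay toward the robot, the stop bar at about (391,241), and the pick handle at about (266,214). I'll enlarge these.

```bash
cat > h.py <<'E'
import numpy as np,cv2
from rig import robot
def cal(n):
    c=robot.calibration(n);K=np.array([[c['fx'],0,c['cx']],[0,c['fy'],c['cy']],[0,0,1]]);
    return c,K
def ext(n,st=None):
    c,K=cal(n)
    if 'mount' in c:
        from scipy.spatial.transform import Rotation as R
        T=np.eye(4);T[:3,:3]=R.from_quat(st['eef_rot']).as_matrix();T[:3,3]=st['tcp_pos']
        T=T@np.array(c['mount']); return K,T[:3,:3],T[:3,3]
    Rm,_=cv2.Rodrigues(np.array(c['rvec'])); return K,Rm.T,-Rm.T@np.array(c['tvec'])
def onplane(n,uv,z,st=None):
    K,R,o=ext(n,st); uv=np.atleast_2d(uv).astype(float)
    r=(R@np.linalg.inv(K)@np.c_[uv,np.ones(len(uv))].T).T
    return o+r*((z-o[2])/r[:,2])[:,None]
def proj(n,P,st=None):
    K,R,o=ext(n,st); q=(K@R.T@(np.atleast_2d(P)-o).T).T
    return q[:,:2]/q[:,2:]
E
python3 - <<'E'
import cv2,numpy as np
t=cv2.imread('pics/top0.png');s=cv2.imread('pics/scene0.png')
a=cv2.resize(t[170:270,240:300],None,fx=6,fy=6,interpolation=cv2.INTER_CUBIC)[:600]
b=cv2.resize(t[170:270,365:425],None,fx=6,fy=6,interpolation=cv2.INTER_CUBIC)[:600]
cv2.imwrite('pics/t1.png',np.hstack([a,b]))
a=cv2.resize(s[180:255,355:415],None,fx=6,fy=6,interpolation=cv2.INTER_CUBIC)
b=cv2.resize(s[155:230,230:300],None,fx=6,fy=6,interpolation=cv2.INTER_CUBIC)
cv2.imwrite('pics/s1.png',np.hstack([a,b]))
E
```

```text
(no output)
```

View pics/t1.png

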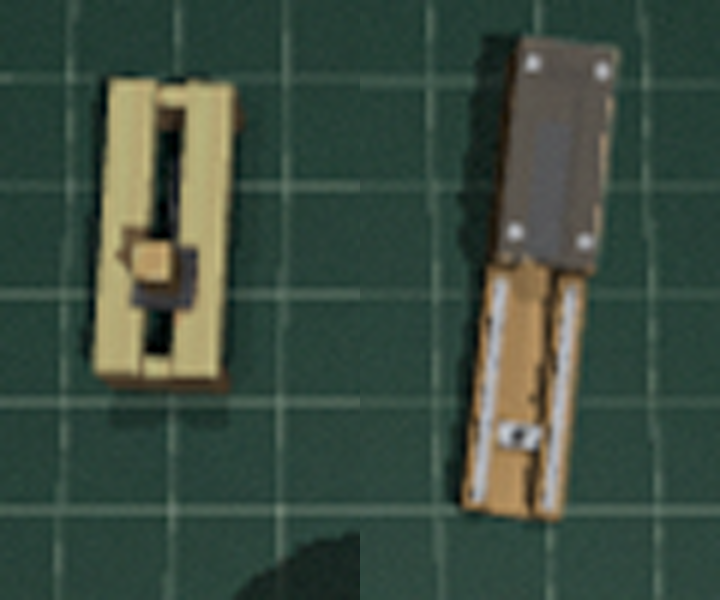

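View pics/s1.png

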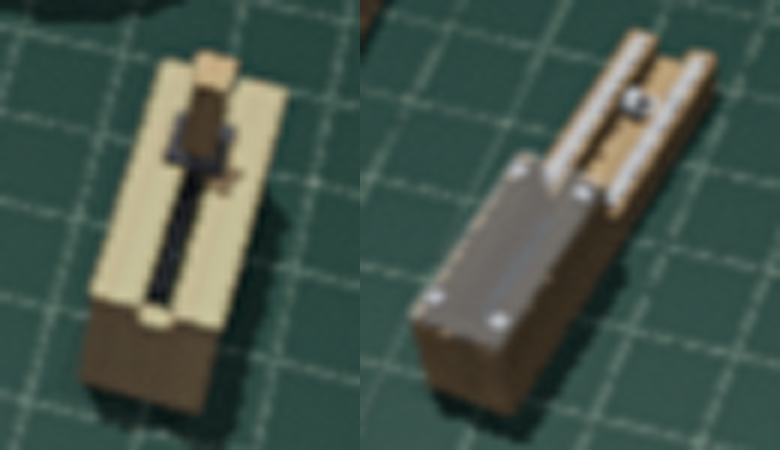

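Run:
```python
from h import *
np.set_printoptions(precision=4,suppress=True)
f=lambda L,ox:np.array(L)/6+[ox,170]-0.5*0
print('rack',onplane('top',f([(107,78),(237,84),(220,378),(95,372)],240),.070))
print('handle top',onplane('top',f([(153,262)],240),.125))
print('cover',onplane('top',f([(520-360,37),(620-360,47),(593-360,273),(490-360,262)],365),.054))
print('bay end',onplane('top',f([(462-360,508),(560-360,520)],365),.024))
print('stop',onplane('top',f([(518-360,424),(518-360,448)],365),.019))
st=robot.read_state();print(st['tcp_pos'])
from scipy.spatial.transform import Rotation as R
print(R.from_quat(st['eef_rot']).as_matrix())
# depth check
d=np.load('pics/top0d.npy');K,Rm,o=ext('top')
for u,v in [(260,190),(265,213),(400,190),(395,220)]:
    p=o+Rm@(np.linalg.inv(K)@[u,v,1]*d[v,u]);print(u,v,p)
```

```text
rack [[0.6869 0.1733 0.07  ]
 [0.6843 0.1157 0.07  ]
 [0.5534 0.1211 0.07  ]
 [0.5559 0.1756 0.07  ]]
handle top [[0.5961 0.1454 0.125 ]]
cover [[ 0.7098 -0.1857  0.054 ]
 [ 0.7053 -0.2307  0.054 ]
 [ 0.6024 -0.2158  0.054 ]
 [ 0.6073 -0.17    0.054 ]]
bay end [[ 0.5003 -0.1591  0.024 ]
 [ 0.4949 -0.203   0.024 ]]
stop [[ 0.5385 -0.1858  0.019 ]
 [ 0.5277 -0.1855  0.019 ]]
[ 0.2287 -0.4723  0.2402]
[[ 0.4357 -0.9001 -0.0004]
 [-0.9001 -0.4357  0.0011]
 [-0.0011 -0.0002 -1.    ]]
260 190 [0.6682 0.1673 0.0683]
265 213 [0.5994 0.1478 0.1149]
400 190 [ 0.6725 -0.2079  0.0502]
395 220 [ 0.5971 -0.1991  0.0049]
```

```bash
python3 -m handwheel '[{"x":-11,"y":-57},{"x":-11,"y":-57},{"x":-11,"y":-57},{"x":-11,"y":-57},{"x":-11,"y":-57},{"x":-11,"y":-57},{"x":-11,"y":-57},{"x":-11,"y":-57},{"rz":-9.5},{"rz":-9.5},{"rz":-9.5},{"rz":-9.5},{"rz":-9.5},{"rz":-9.5},{}]'
cat > go.py <<'E'
# usage: python3 go.py x y z yawdeg -> needed shift (tool axes) and turn
import sys
from h import *
from scipy.spatial.transform import Rotation as R
def need(p,yaw):
    st=robot.read_state();M=R.from_quat(st['eef_rot']);
    a=np.radians(yaw);T=np.array([[np.cos(a),np.sin(a),0],[np.sin(a),-np.cos(a),0],[0,0,-1.]])
    rv=(M.inv()*R.from_matrix(T)).as_rotvec(degrees=True)
    print('t',round(st['t'],2),'tcp',st['tcp_pos'].round(4),'w',round(st['grip_width'],4),'F',st['wrist_force'].round(2),'Tq',st['wrist_torque'].round(3))
    d=M.inv().apply(np.array(p)-st['tcp_pos'])*1000
    d2=T.T@(np.array(p)-st['tcp_pos'])*1000
    print('turn',rv.round(2),'shift now',d.round(1),'shift after turn',d2.round(1))
if __name__=='__main__':
    v=list(map(float,sys.argv[1:]));need(v[:3],v[3])
E
python3 go.py .6 -.193 .24 -7.4
python3 - <<'E'
from h import *
st=robot.read_state();np.save('pics/w1.npy',st,allow_pickle=True)
p,d=robot.capture('wrist');cv2.imwrite('pics/w1.png',p[:,:,::-1]);np.save('pics/w1d.npy',d)
E
```

```text
t 0.15 tcp [ 0.2287 -0.4723  0.2402] w 0.0917 F [ 0.03 -0.32 -0.24] Tq [-0.038  0.03   0.02 ]
turn [-4.000e-02  6.000e-02 -5.677e+01] shift now [-8.960e+01 -4.559e+02  4.000e-01] shift after turn [ 3.323e+02 -3.248e+02  2.000e-01]invalid input at $[0]: expected keys rx, ry, rz, x, y, z, fingers
```

View pics/w1.png

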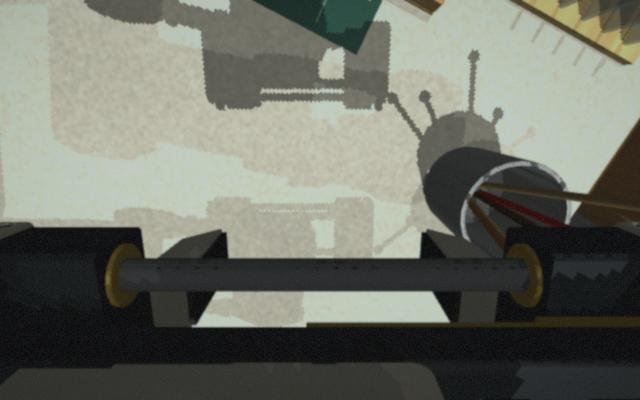

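Every row needs all seven keys, so that move was refused and the picture is unchanged: the arm hasn't moved.

```bash
python3 -m handwheel '[{"rx":0,"ry":0,"rz":0,"x":-11,"y":-57,"z":0,"fingers":0},{"rx":0,"ry":0,"rz":0,"x":-11,"y":-57,"z":0,"fingers":0},{"rx":0,"ry":0,"rz":0,"x":-11,"y":-57,"z":0,"fingers":0},{"rx":0,"ry":0,"rz":0,"x":-11,"y":-57,"z":0,"fingers":0},{"rx":0,"ry":0,"rz":0,"x":-11,"y":-57,"z":0,"fingers":0},{"rx":0,"ry":0,"rz":0,"x":-11,"y":-57,"z":0,"fingers":0},{"rx":0,"ry":0,"rz":0,"x":-11,"y":-57,"z":0,"fingers":0},{"rx":0,"ry":0,"rz":0,"x":-11,"y":-57,"z":0,"fingers":0},{"rx":0,"ry":0,"rz":-9.5,"x":0,"y":0,"z":0,"fingers":0},{"rx":0,"ry":0,"rz":-9.5,"x":0,"y":0,"z":0,"fingers":0},{"rx":0,"ry":0,"rz":-9.5,"x":0,"y":0,"z":0,"fingers":0},{"rx":0,"ry":0,"rz":-9.5,"x":0,"y":0,"z":0,"fingers":0},{"rx":0,"ry":0,"rz":-9.5,"x":0,"y":0,"z":0,"fingers":0},{"rx":0,"ry":0,"rz":-9.5,"x":0,"y":0,"z":0,"fingers":0},{"rx":0,"ry":0,"rz":0,"x":0,"y":0,"z":0,"fingers":0}]'
python3 go.py .6 -.193 .24 -7.4
python3 - <<'E'
from h import *
st=robot.read_state();np.save('pics/w1.npy',st,allow_pickle=True)
p,d=robot.capture('wrist');cv2.imwrite('pics/w1.png',p[:,:,::-1]);np.save('pics/w1d.npy',d)
E
```

```text
t: 2.08
tcp_pos: [0.6124, -0.185, 0.2345]
eef_rot: [0.999, -0.048, -0.004, -0.002]
wrist_force: [0.0, -0.1, 0.2]
grip_width: 0.0921
t 2.08 tcp [ 0.6124 -0.185   0.2345] w 0.0921 F [ 0.01 -0.09  0.21] Tq [-0.011 -0.117  0.009]
turn [-0.16  0.41  1.86] shift now [-11.6   9.2  -5.5] shift after turn [-11.3   9.6  -5.5]
```

View pics/w1.png

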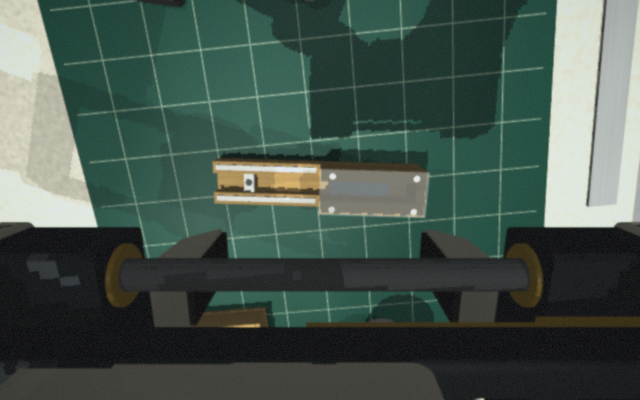

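Run:
```python
import cv2
p=cv2.imread('pics/w1.png')[150:225,205:438]
p=cv2.resize(p,(795,256),interpolation=cv2.INTER_CUBIC)
q=cv2.convertScaleAbs(p,alpha=1.6,beta=0)
import numpy as np
cv2.imwrite('pics/w1z.png',np.vstack([p,q]))
```

```text
(no output)
```

View pics/w1z.png

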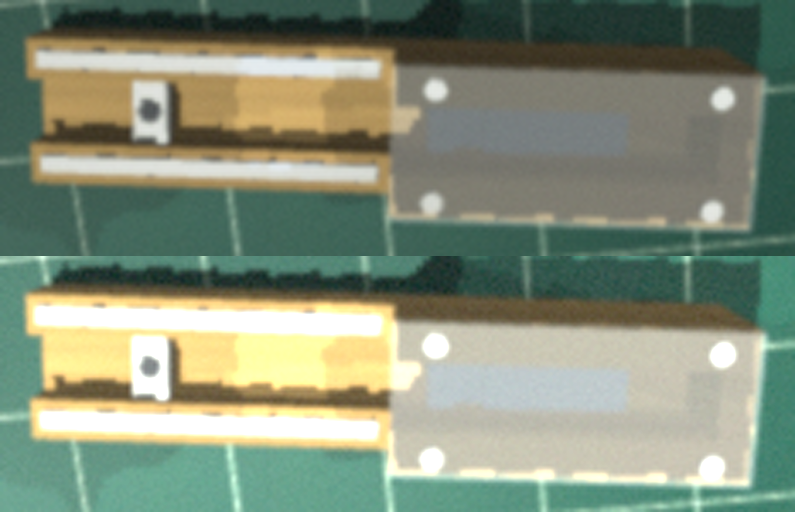

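Run:
```python
from h import *
np.set_printoptions(precision=4,suppress=True)
st=np.load('pics/w1.npy',allow_pickle=True).item()
g=lambda L:np.array(L)/3.412+[205,150]
P=lambda L,z:onplane('wrist',g(L),z,st)
print('cover tl,bl,tr,br',P([(392,64),(389,216),(764,77),(750,229)],.054))
print('bay end',P([(28,38),(34,182)],.024))
print('strips centre near cover/near end',P([(383,70),(385,175),(37,58),(40,166)],.026))
print('stop top: near-key edge, far edge',P([(171,82),(169,143),(133,82),(133,137)],.019))
print('key out t/b,in t/b',P([(427,108),(426,152),(628,113),(626,157)],.024))
```

```text
cover tl,bl,tr,br [[ 0.6085 -0.1736  0.054 ]
 [ 0.6034 -0.2166  0.054 ]
 [ 0.7092 -0.1869  0.054 ]
 [ 0.7043 -0.23    0.054 ]]
bay end [[ 0.5006 -0.1604  0.024 ]
 [ 0.4947 -0.2043  0.024 ]]
strips centre near cover/near end [[ 0.6047 -0.1797  0.026 ]
 [ 0.6021 -0.2118  0.026 ]
 [ 0.5029 -0.1663  0.026 ]
 [ 0.4981 -0.1991  0.026 ]]
stop top: near-key edge, far edge [[ 0.5399 -0.1784  0.019 ]
 [ 0.5366 -0.1972  0.019 ]
 [ 0.5284 -0.1773  0.019 ]
 [ 0.5258 -0.1943  0.019 ]]
key out t/b,in t/b [[ 0.6166 -0.1928  0.024 ]
 [ 0.6151 -0.2063  0.024 ]
 [ 0.6766 -0.2001  0.024 ]
 [ 0.6753 -0.2136  0.024 ]]
```

```bash
python3 go.py .597 .146 .24 -1.5; python3 -m handwheel '[{"rx":0,"ry":0,"rz":-4,"x":-9,"y":-55,"z":-1,"fingers":0},{"rx":0,"ry":0,"rz":0,"x":-3,"y":-55,"z":-1,"fingers":0},{"rx":0,"ry":0,"rz":0,"x":-3,"y":-55,"z":-1,"fingers":0},{"rx":0,"ry":0,"rz":0,"x":-3,"y":-55,"z":-1,"fingers":0},{"rx":0,"ry":0,"rz":0,"x":-3,"y":-55,"z":-1,"fingers":0},{"rx":0,"ry":0,"rz":0,"x":-3,"y":-55,"z":-1,"fingers":0},{"rx":0,"ry":0,"rz":0,"x":0,"y":0,"z":0,"fingers":0}]'
python3 go.py .597 .146 .24 -1.5
python3 - <<'E'
from h import *
st=robot.read_state();np.save('pics/w2.npy',st,allow_pickle=True)
p,d=robot.capture('wrist');cv2.imwrite('pics/w2.png',p[:,:,::-1]);np.save('pics/w2d.npy',d)
E
```

```text
t 2.12 tcp [ 0.6124 -0.185   0.2345] w 0.0913 F [-0.07  0.45 -0.37] Tq [-0.002 -0.071  0.019]
turn [-0.18  0.41 -4.13] shift now [ -47.8 -327.9   -4.3] shift after turn [ -24.1 -330.5   -5.5]
t: 3.0
tcp_pos: [0.6044, 0.1547, 0.2407]
eef_rot: [1.0, -0.028, -0.004, -0.002]
wrist_force: [-0.0, -0.5, -0.6]
grip_width: 0.0917
t 3.0 tcp [0.6044 0.1547 0.2407] w 0.0917 F [-0.01 -0.54 -0.58] Tq [-0.062 -0.093 -0.018]
turn [-0.22  0.41 -1.67] shift now [-6.9  9.1  0.7] shift after turn [-7.2  8.9  0.7]
```

View pics/w2.png

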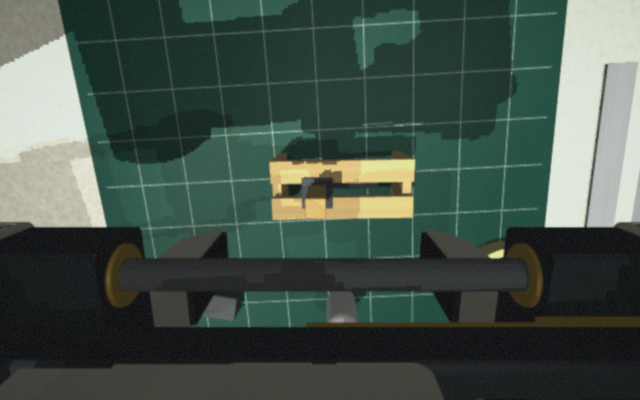

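Run:
```python
import cv2
p=cv2.imread('pics/w2.png')[145:230,260:425]
cv2.imwrite('pics/w2z.png',cv2.resize(p,None,fx=4.8,fy=4.8,interpolation=cv2.INTER_CUBIC))
```

```text
(no output)
```

View pics/w2z.png

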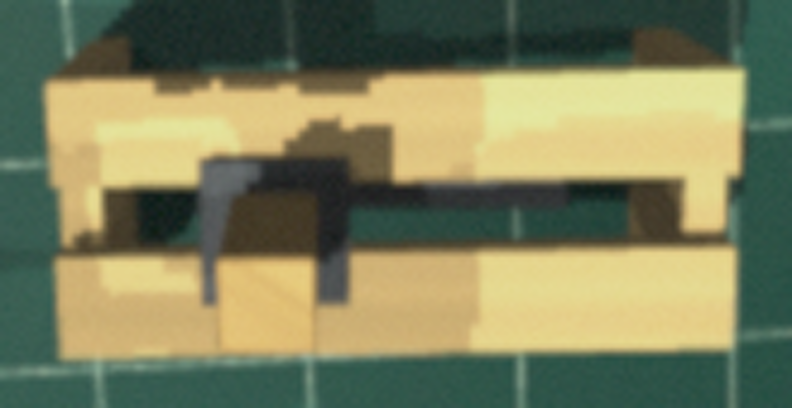

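Run:
```python
from h import *
np.set_printoptions(precision=4,suppress=True)
st=np.load('pics/w2.npy',allow_pickle=True).item()
g=lambda L:np.array(L)/4.8+[260,145]
P=lambda L,z:onplane('wrist',g(L),z,st)
print('handle top',P([(218,258),(315,258),(218,352),(315,352)],.125), P([(266.5,305)],.125))
print('collar',P([(202,158),(348,158),(203,303),(348,301)],.074))
print('rack',P([(46,76),(744,70),(60,357),(737,350)],.07))
print('gap edges L/R',P([(108,187),(680,178),(108,252),(680,243)],.07))
d=np.load('pics/w2d.npy');print(d[145+63,260+55],d[170,300])
```

```text
handle top [[0.5894 0.1543 0.125 ]
 [0.6048 0.1534 0.125 ]
 [0.5884 0.1387 0.125 ]
 [0.604  0.1378 0.125 ]] [[0.5966 0.1461 0.125 ]]
collar [[0.5839 0.1609 0.074 ]
 [0.6112 0.1595 0.074 ]
 [0.5821 0.1328 0.074 ]
 [0.6098 0.1317 0.074 ]]
rack [[0.5555 0.1773 0.07  ]
 [0.6858 0.1714 0.07  ]
 [0.5531 0.1223 0.07  ]
 [0.6849 0.1167 0.07  ]]
gap edges L/R [[0.5653 0.1556 0.07  ]
 [0.6739 0.1514 0.07  ]
 [0.5643 0.1428 0.07  ]
 [0.6738 0.1387 0.07  ]]
0.27117 0.3179668
```

```bash
python3 -m handwheel '[{"rx":-0.2,"ry":0.4,"rz":-0.9,"x":-7.5,"y":8.7,"z":0,"fingers":0},{"rx":0,"ry":0,"rz":0,"x":0,"y":0,"z":45,"fingers":0},{"rx":0,"ry":0,"rz":0,"x":0,"y":0,"z":40,"fingers":0},{"rx":0,"ry":0,"rz":0,"x":0,"y":0,"z":10,"fingers":0}]'; python3 go.py .5967 .1462 .094 -2.3
```

```text
t: 3.55
tcp_pos: [0.5967, 0.1365, 0.1454]
eef_rot: [1.0, -0.025, 0.002, 0.001]
wrist_force: [0.3, -0.5, 0.5]
grip_width: 0.0918
t 3.55 tcp [0.5967 0.1365 0.1454] w 0.0918 F [ 0.28 -0.5   0.51] Tq [-0.008 -0.079  0.031]
turn [ 0.15 -0.25 -0.57] shift now [-0.7 -9.8 51.3] shift after turn [-0.3 -9.7 51.4]
```

```bash
python3 -m handwheel '[{"rx":0.1,"ry":-0.2,"rz":-0.5,"x":-0.3,"y":-9.7,"z":0,"fingers":0},{"rx":0,"ry":0,"rz":0,"x":0,"y":0,"z":0,"fingers":0}]'; python3 go.py .5967 .1462 .094 -2.3
```

```text
t: 3.8
tcp_pos: [0.5977, 0.1451, 0.1472]
eef_rot: [1.0, -0.022, 0.001, 0.0]
wrist_force: [-0.0, -0.4, -0.6]
grip_width: 0.0917
t 3.8 tcp [0.5977 0.1451 0.1472] w 0.0917 F [-0.02 -0.38 -0.57] Tq [-0.05  -0.104  0.008]
turn [ 0.03 -0.15 -0.19] shift now [-1.2 -1.1 53.2] shift after turn [-1.  -1.1 53.2]
```

```bash
python3 -m handwheel '[{"rx":0,"ry":-0.1,"rz":-0.2,"x":-1,"y":-1.1,"z":25,"fingers":0},{"rx":0,"ry":0,"rz":0,"x":0,"y":0,"z":20,"fingers":0},{"rx":0,"ry":0,"rz":0,"x":0,"y":0,"z":6,"fingers":0},{"rx":0,"ry":0,"rz":0,"x":0,"y":0,"z":0,"fingers":0}]'; python3 go.py .5967 .1462 .094 -2.3
python3 - <<'E'
from h import *
p,d=robot.capture('wrist');cv2.imwrite('pics/w3.png',p[:,:,::-1])
E
```

```text
t: 4.3
tcp_pos: [0.6007, 0.1468, 0.1018]
eef_rot: [1.0, -0.02, 0.006, -0.0]
wrist_force: [-0.5, 0.1, 0.0]
grip_width: 0.0918
t 4.3 tcp [0.6007 0.1468 0.1018] w 0.0918 F [-0.46  0.15  0.03] Tq [ 0.001 -0.086 -0.003]
turn [-0.05 -0.72  0.05] shift now [-4.1  0.8  7.7] shift after turn [-4.   0.8  7.8]
```

View pics/w3.png

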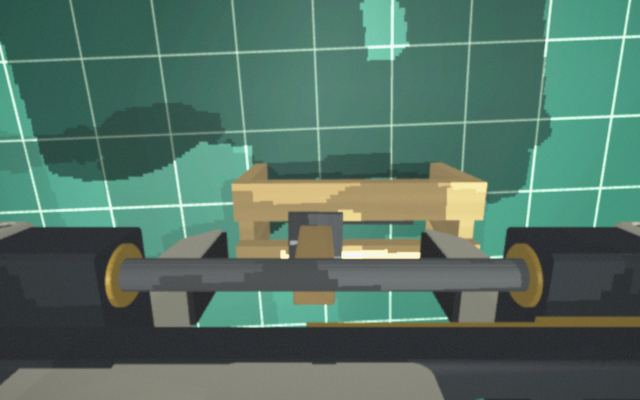

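```bash
python3 -m handwheel '[{"rx":0,"ry":-0.7,"rz":0,"x":-4,"y":0.8,"z":5,"fingers":0},{"rx":0,"ry":0,"rz":0,"x":0,"y":0,"z":2.5,"fingers":0},{"rx":0,"ry":0,"rz":0,"x":0,"y":0,"z":0,"fingers":0}]'; python3 go.py .5967 .1462 .094 -2.3
```

```text
t: 4.72
tcp_pos: [0.5975, 0.1462, 0.0959]
eef_rot: [1.0, -0.02, 0.001, -0.001]
wrist_force: [-0.3, -0.4, 0.1]
grip_width: 0.0919
t 4.72 tcp [0.5975 0.1462 0.0959] w 0.0919 F [-0.3  -0.39  0.08] Tq [-0.005 -0.149 -0.   ]
turn [-0.08 -0.17  0.05] shift now [-0.8  0.1  1.9] shift after turn [-0.8  0.1  1.9]
```

```bash
python3 -m handwheel '[{"rx":0,"ry":-0.2,"rz":0,"x":-0.8,"y":0,"z":1.5,"fingers":0},{"rx":0,"ry":0,"rz":0,"x":0,"y":0,"z":0,"fingers":0.5},{"rx":0,"ry":0,"rz":0,"x":0,"y":0,"z":0,"fingers":0.7},{"rx":0,"ry":0,"rz":0,"x":0,"y":0,"z":0,"fingers":0.75},{"rx":0,"ry":0,"rz":0,"x":0,"y":0,"z":0,"fingers":0.75}]' 20; python3 go.py .5967 .1462 .094 -2.3
```

```text
t: 5.35
tcp_pos: [0.5969, 0.1463, 0.0945]
eef_rot: [1.0, -0.02, -0.0, -0.001]
wrist_force: [-0.4, 0.1, -0.7]
grip_width: 0.0566
t 5.35 tcp [0.5969 0.1463 0.0945] w 0.0566 F [-0.37  0.08 -0.68] Tq [-0.038 -0.053 -0.055]
turn [-0.08  0.02  0.05] shift now [-0.2  0.1  0.5] shift after turn [-0.2  0.1  0.5]
```

```bash
python3 -m handwheel '[{"rx":0,"ry":0,"rz":0,"x":0,"y":0,"z":0,"fingers":1},{"rx":0,"ry":0,"rz":0,"x":0,"y":0,"z":0,"fingers":1},{"rx":0,"ry":0,"rz":0,"x":0,"y":0,"z":0,"fingers":1},{"rx":0,"ry":0,"rz":0,"x":0,"y":0,"z":0,"fingers":1},{"rx":0,"ry":0,"rz":0,"x":0,"y":0,"z":0,"fingers":1}]' 60; python3 go.py .5967 .1462 .094 -2.3
```

```text
t: 5.98
tcp_pos: [0.5969, 0.1463, 0.0945]
eef_rot: [1.0, -0.02, -0.0, -0.001]
wrist_force: [0.3, -0.4, 0.2]
grip_width: 0.0157
t 5.97 tcp [0.5969 0.1463 0.0945] w 0.0157 F [ 0.35 -0.44  0.24] Tq [-0.013 -0.065  0.025]
turn [-0.08  0.02  0.05] shift now [-0.2  0.1  0.5] shift after turn [-0.2  0.1  0.5]
```

```bash
python3 -m handwheel '[{"rx":0,"ry":0,"rz":0,"x":0,"y":0,"z":-6,"fingers":1},{"rx":0,"ry":0,"rz":0,"x":0,"y":0,"z":-12,"fingers":1},{"rx":0,"ry":0,"rz":0,"x":0,"y":0,"z":-12,"fingers":1}]'; python3 go.py .5969 .1463 .145 -2.3
```

```text
t: 6.35
tcp_pos: [0.5964, 0.1462, 0.1256]
eef_rot: [1.0, -0.02, -0.001, -0.001]
wrist_force: [0.3, 0.0, -0.2]
grip_width: 0.0157
t 6.35 tcp [0.5964 0.1462 0.1256] w 0.0157 F [ 0.28  0.04 -0.17] Tq [-0.033 -0.061 -0.043]
turn [-0.07  0.12  0.05] shift now [  0.4  -0.1 -19.4] shift after turn [  0.5  -0.1 -19.4]
```

```bash
python3 -m handwheel '[{"rx":0,"ry":0,"rz":0,"x":0,"y":0,"z":-30,"fingers":1},{"rx":0,"ry":0,"rz":0,"x":0,"y":0,"z":-40,"fingers":1},{"rx":0,"ry":0,"rz":0,"x":-8,"y":30,"z":-10,"fingers":1},{"rx":0,"ry":0,"rz":1.2,"x":-8,"y":45,"z":0,"fingers":1},{"rx":0,"ry":0,"rz":1.2,"x":-8,"y":45,"z":0,"fingers":1},{"rx":0,"ry":0,"rz":1.2,"x":-8,"y":45,"z":0,"fingers":1},{"rx":0,"ry":0,"rz":1.2,"x":-8,"y":45,"z":0,"fingers":1},{"rx":0,"ry":0,"rz":0,"x":-8,"y":45,"z":0,"fingers":1},{"rx":0,"ry":0,"rz":0,"x":-4,"y":35,"z":0,"fingers":1},{"rx":0,"ry":0,"rz":0,"x":0,"y":0,"z":0,"fingers":1}]'; python3 go.py .5361 -.1863 .2 -7.1
```

```text
t: 7.6
tcp_pos: [0.5208, -0.1469, 0.2197]
eef_rot: [0.998, -0.062, 0.007, 0.0]
wrist_force: [-0.2, 0.5, -0.3]
grip_width: 0.0161
t 7.6 tcp [ 0.5208 -0.1469  0.2197] w 0.0161 F [-0.18  0.53 -0.26] Tq [ 0.044 -0.026  0.012]
turn [-0.01 -0.82  0.01] shift now [19.7 37.2 20. ] shift after turn [20.  37.2 19.7]
```

```bash
python3 -m handwheel '[{"rx":0,"ry":-0.8,"rz":0,"x":20,"y":37,"z":20,"fingers":1},{"rx":0,"ry":0,"rz":0,"x":0,"y":0,"z":0,"fingers":1},{"rx":0,"ry":0,"rz":0,"x":0,"y":0,"z":0,"fingers":1}]'; python3 go.py .5361 -.1863 .115 -7.1
python3 - <<'E'
from h import *
st=robot.read_state();np.save('pics/w4.npy',st,allow_pickle=True)
for n in('wrist','top','scene'):
  p,d=robot.capture(n);cv2.imwrite(f'pics/{n}4.png',p[:,:,::-1])
E
```

```text
t: 7.98
tcp_pos: [0.5376, -0.1848, 0.2021]
eef_rot: [0.998, -0.061, 0.002, -0.0]
wrist_force: [-0.7, 0.9, -0.5]
grip_width: 0.0154
t 7.97 tcp [ 0.5376 -0.1848  0.2021] w 0.0154 F [-0.66  0.94 -0.52] Tq [ 0.037 -0.082 -0.038]
turn [-0.04 -0.18  0.06] shift now [-1.6  1.7 87.1] shift after turn [-1.3  1.7 87.1]
```

View pics/wrist4.png

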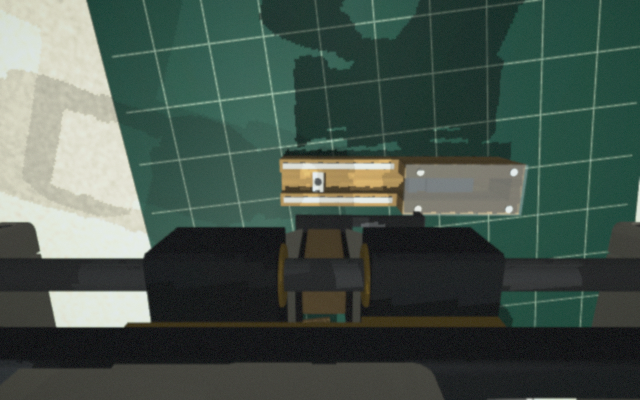

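View pics/top4.png

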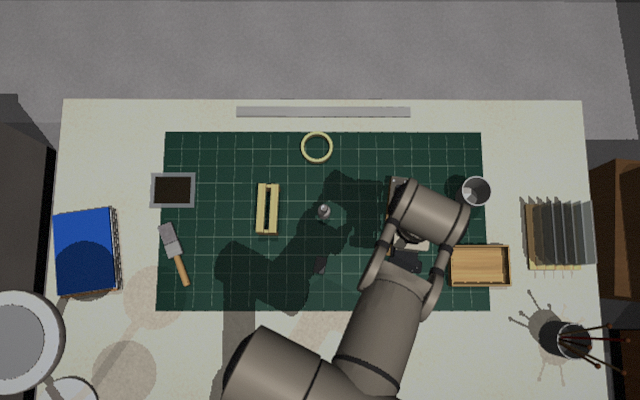

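View pics/scene4.png

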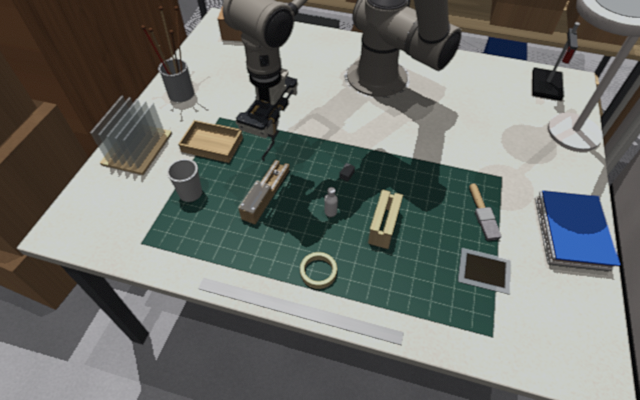

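The wrist view shows the pick held straight, with the toe running to about (420,218), and the block beyond it. Zooming in to measure the block again against the pick.

Run:
```python
import cv2
p=cv2.imread('pics/wrist4.png')[145:240,270:535]
cv2.imwrite('pics/w4z.png',cv2.convertScaleAbs(cv2.resize(p,None,fx=3,fy=3,interpolation=cv2.INTER_CUBIC),alpha=1.5))
```

```text
(no output)
```

View pics/w4z.png

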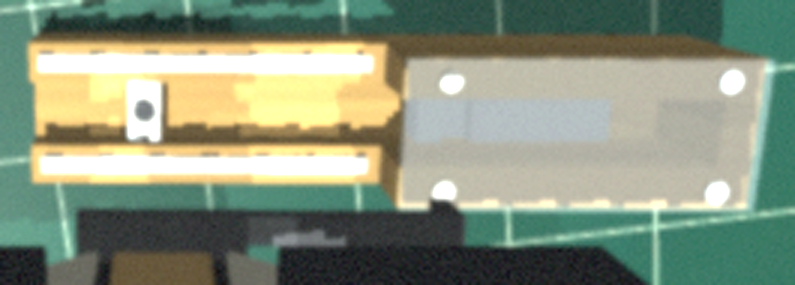

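Run:
```python
from h import *
np.set_printoptions(precision=4,suppress=True)
st=np.load('pics/w4.npy',allow_pickle=True).item()
g=lambda L:np.array(L)/3+[270,145]
P=lambda L,z:onplane('wrist',g(L),z,st)
print('cover tl,bl,tr,br',P([(410,56),(400,207),(770,62),(752,208)],.054))
print('bay end',P([(30,42),(34,182)],.024))
print('strip ends top/bot L,R',P([(37,63),(373,64),(40,165),(367,165)],.026))
print('stop near-key edge, far edge',P([(164,82),(161,140),(127,80),(125,138)],.019))
print('key in t/b, notch edge t/b',P([(610,100),(609,138),(469,102),(469,142)],.024))
print('key shadow side/out?',P([(408,102)],.024))
print('toe end right, hook',P([(463,206),(463,225)],.1426))
a=np.radians(-7.1);ax=np.array([np.cos(a),np.sin(a)]);print('tip pred',st['tcp_pos'][:2]+.058*ax, proj('wrist',np.r_[st['tcp_pos'][:2]+.060*ax,st['tcp_pos'][2]-.0555],st)*3-[810,435])
```

```text
cover tl,bl,tr,br [[ 0.6093 -0.1733  0.054 ]
 [ 0.6036 -0.2168  0.054 ]
 [ 0.7091 -0.1874  0.054 ]
 [ 0.7047 -0.2297  0.054 ]]
bay end [[ 0.5007 -0.1601  0.024 ]
 [ 0.4952 -0.2042  0.024 ]]
strip ends top/bot L,R [[ 0.5021 -0.1665  0.026 ]
 [ 0.604  -0.1794  0.026 ]
 [ 0.4982 -0.1984  0.026 ]
 [ 0.5998 -0.2111  0.026 ]]
stop near-key edge, far edge [[ 0.5398 -0.1783  0.019 ]
 [ 0.5366 -0.1968  0.019 ]
 [ 0.5284 -0.1763  0.019 ]
 [ 0.5253 -0.1947  0.019 ]]
key in t/b, notch edge t/b [[ 0.6767 -0.2002  0.024 ]
 [ 0.6761 -0.2123  0.024 ]
 [ 0.6331 -0.1954  0.024 ]
 [ 0.6325 -0.2082  0.024 ]]
key shadow side/out? [[ 0.6143 -0.193   0.024 ]]
toe end right, hook [[ 0.5986 -0.1889  0.1426]
 [ 0.5983 -0.193   0.1426]]
tip pred [ 0.5952 -0.192 ] [[462.5531 228.4574]]
```

```bash
python3 -m handwheel '[{"rx":0,"ry":-0.2,"rz":0,"x":-4,"y":1.5,"z":30,"fingers":1},{"rx":0,"ry":0,"rz":0,"x":0,"y":0,"z":30,"fingers":1},{"rx":0,"ry":0,"rz":0,"x":0,"y":0,"z":15,"fingers":1},{"rx":0,"ry":0,"rz":0,"x":0,"y":0,"z":0,"fingers":1}]'; python3 go.py .533 -.1869 .1005 -7.15
```

```text
t: 8.62
tcp_pos: [0.5346, -0.1834, 0.1283]
eef_rot: [0.998, -0.059, 0.002, 0.001]
wrist_force: [0.2, -0.2, 0.0]
grip_width: 0.0158
t 8.62 tcp [ 0.5346 -0.1834  0.1283] w 0.0158 F [ 0.15 -0.18  0.01] Tq [-0.001 -0.084 -0.023]
turn [ 0.06 -0.26  0.35] shift now [-1.3  3.7 27.8] shift after turn [-1.1  3.7 27.8]
```

```bash
python3 -m handwheel '[{"rx":0,"ry":-0.2,"rz":0.3,"x":-1,"y":3.7,"z":12,"fingers":1},{"rx":0,"ry":0,"rz":0,"x":0,"y":0,"z":11,"fingers":1},{"rx":0,"ry":0,"rz":0,"x":0,"y":0,"z":0,"fingers":1}]'; python3 go.py .533 -.1869 .1005 -7.15
```

```text
t: 9.0
tcp_pos: [0.5343, -0.1876, 0.1059]
eef_rot: [0.998, -0.062, 0.002, 0.001]
wrist_force: [0.4, -0.1, -1.4]
grip_width: 0.0159
t 9.0 tcp [ 0.5343 -0.1876  0.1059] w 0.0159 F [ 0.38 -0.07 -1.37] Tq [ 0.015 -0.117 -0.018]
turn [ 0.13 -0.24  0.05] shift now [-1.4 -0.5  5.3] shift after turn [-1.3 -0.5  5.4]
```

```bash
python3 -m handwheel '[{"rx":0.1,"ry":-0.3,"rz":0,"x":0,"y":-0.5,"z":5.4,"fingers":1},{"rx":0,"ry":0,"rz":0,"x":0,"y":0,"z":0,"fingers":1}]'; python3 go.py .5711 -.1916 .1005 -7.15
python3 - <<'E'
from h import *
for n in('wrist','scene'):
  p,d=robot.capture(n);cv2.imwrite(f'pics/{n}5.png',p[:,:,::-1])
  c=p[140:240,240:480] if n=='wrist' else p[120:240,210:330]
  cv2.imwrite(f'pics/{n}5z.png',cv2.resize(c[:,:,::-1],None,fx=3.3 if n=='wrist' else 5,fy=3.3 if n=='wrist' else 5,interpolation=cv2.INTER_CUBIC))
E
```

```text
t: 9.25
tcp_pos: [0.5346, -0.1873, 0.1005]
eef_rot: [0.998, -0.062, -0.0, 0.0]
wrist_force: [-1.2, 0.5, -0.7]
grip_width: 0.0159
t 9.25 tcp [ 0.5346 -0.1873  0.1005] w 0.0159 F [-1.16  0.47 -0.7 ] Tq [-0.024 -0.049 -0.009]
turn [0.03 0.04 0.04] shift now [36.8 -0.2 -0. ] shift after turn [36.7 -0.2 -0. ]
```

View pics/wrist5z.png

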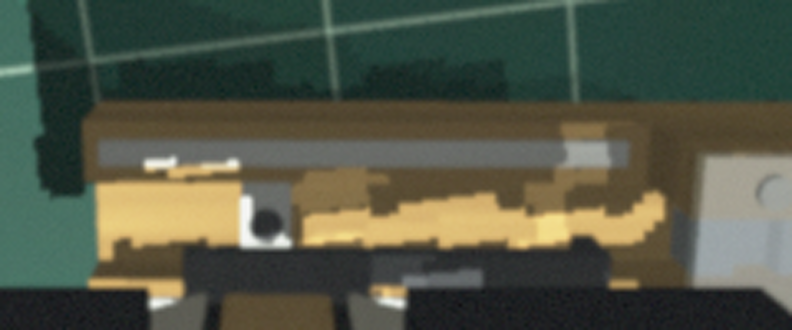

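View pics/scene5z.png

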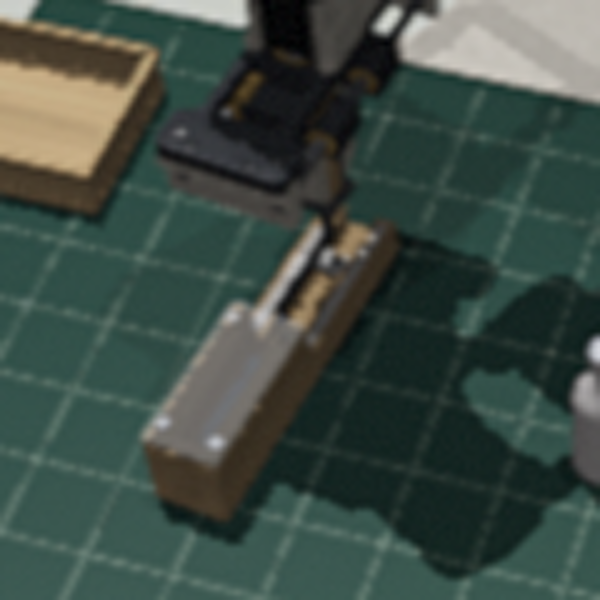

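```bash
python3 - <<'E'
from h import *
np.set_printoptions(precision=4,suppress=True)
st=robot.read_state()
g=lambda L:np.array(L)/3.3+[240,140]
P=lambda L,z:onplane('wrist',g(L),z,st)
print('toe far edge/ right end',P([(200,250),(606,250),(606,280)],.0445))
print('slot left wall bottom/top inner edge',P([(100,180),(290,180)],.024))
print('stop',P([(292,190),(290,247),(240,190)],.019))
print('key out?',P([(680,215),(768,220)],.024))
print('pred toe end',st['tcp_pos'][:2]+.06*np.array([.9922,-.1245]))
E
python3 go.py .5711 -.1916 .1005 -7.15
```

```text
toe far edge/ right end [[ 0.5215 -0.1828  0.0445]
 [ 0.5943 -0.1919  0.0445]
 [ 0.594  -0.1976  0.0445]]
slot left wall bottom/top inner edge [[ 0.5019 -0.1722  0.024 ]
 [ 0.5388 -0.1769  0.024 ]]
stop [[ 0.5389 -0.1802  0.019 ]
 [ 0.5371 -0.192   0.019 ]
 [ 0.5285 -0.1789  0.019 ]]
key out? [[ 0.6144 -0.1935  0.024 ]
 [ 0.6317 -0.1967  0.024 ]]
pred toe end [ 0.5944 -0.1949]
t 9.35 tcp [ 0.5349 -0.1874  0.101 ] w 0.0156 F [ 0.7  -0.46 -0.62] Tq [-0.003 -0.016  0.047]
turn [ 0.05 -0.02  0.04] shift now [36.5 -0.3  0.5] shift after turn [36.5 -0.4  0.5]
```

```bash
python3 -m handwheel '[{"rx":0,"ry":0,"rz":0,"x":10,"y":0,"z":0.2,"fingers":1},{"rx":0,"ry":0,"rz":0,"x":10,"y":0,"z":0,"fingers":1},{"rx":0,"ry":0,"rz":0,"x":8,"y":0,"z":0,"fingers":1},{"rx":0,"ry":0,"rz":0,"x":0,"y":0,"z":0,"fingers":1}]'; python3 go.py .5705 -.1915 .1005 -7.15
```

```text
t: 9.85
tcp_pos: [0.5656, -0.1914, 0.1013]
eef_rot: [0.998, -0.062, 0.001, 0.001]
wrist_force: [0.0, -0.7, -0.5]
grip_width: 0.0158
t 9.85 tcp [ 0.5656 -0.1914  0.1013] w 0.0158 F [ 0.04 -0.68 -0.54] Tq [-0.038 -0.058 -0.025]
turn [ 0.08 -0.12  0.04] shift now [ 4.9 -0.5  0.8] shift after turn [ 4.9 -0.5  0.8]
```

```bash
python3 -m handwheel '[{"rx":0,"ry":0,"rz":0,"x":4.5,"y":-0.5,"z":0.8,"fingers":1},{"rx":0,"ry":0,"rz":0,"x":0,"y":0,"z":0,"fingers":1},{"rx":0,"ry":0,"rz":0,"x":0,"y":0,"z":2,"fingers":1},{"rx":0,"ry":0,"rz":0,"x":0,"y":0,"z":2,"fingers":1},{"rx":0,"ry":0,"rz":0,"x":0,"y":0,"z":0,"fingers":1}]'; python3 go.py .5705 -.1915 .0885 -7.15
python3 - <<'E'
from h import *
for n in('wrist','scene'):
  p,d=robot.capture(n);cv2.imwrite(f'pics/{n}6.png',p[:,:,::-1])
  c=p[140:240,240:480] if n=='wrist' else p[150:230,230:300]
  cv2.imwrite(f'pics/{n}6z.png',cv2.convertScaleAbs(cv2.resize(c[:,:,::-1],None,fx=3.3 if n=='wrist' else 7,fy=3.3 if n=='wrist' else 7,interpolation=cv2.INTER_CUBIC),alpha=1.4))
E
```

```text
t: 10.48
tcp_pos: [0.5697, -0.1912, 0.0959]
eef_rot: [0.998, -0.062, 0.0, 0.001]
wrist_force: [-0.1, 0.1, -0.7]
grip_width: 0.0159
t 10.47 tcp [ 0.5697 -0.1912  0.0959] w 0.0159 F [-0.1   0.09 -0.74] Tq [-0.005 -0.095  0.025]
turn [ 0.07 -0.05  0.04] shift now [0.8 0.2 7.4] shift after turn [0.8 0.2 7.4]
```

View pics/wrist6z.png

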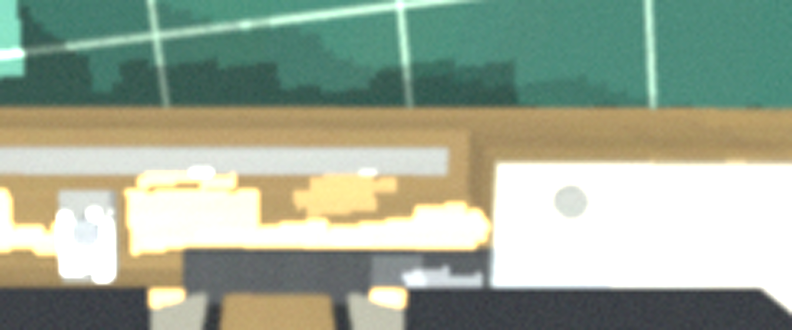

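View pics/scene6z.png

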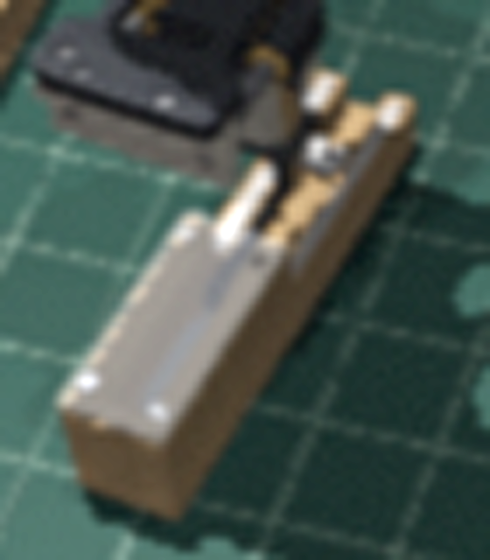

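The toe is under the cover (the cover edge at zoom column 492 hides its end). Lowering gently now.

```bash
python3 -m handwheel '[{"rx":0,"ry":0,"rz":0,"x":0.5,"y":0,"z":1.5,"fingers":1},{"rx":0,"ry":0,"rz":0,"x":0,"y":0,"z":1.5,"fingers":1},{"rx":0,"ry":0,"rz":0,"x":0,"y":0,"z":1,"fingers":1}]'; python3 go.py .5705 -.1915 .0885 -7.15
```

```text
t: 10.95
tcp_pos: [0.5705, -0.1914, 0.0921]
eef_rot: [0.998, -0.062, 0.001, 0.001]
wrist_force: [-0.9, -0.1, -0.8]
grip_width: 0.0156
t 10.95 tcp [ 0.5705 -0.1914  0.0921] w 0.0156 F [-0.89 -0.1  -0.76] Tq [ 0.026 -0.114 -0.068]
turn [ 0.08 -0.1   0.04] shift now [0.  0.1 3.6] shift after turn [0.  0.1 3.6]
```

```bash
python3 -m handwheel '[{"rx":0,"ry":0,"rz":0,"x":0,"y":0,"z":1,"fingers":1},{"rx":0,"ry":0,"rz":0,"x":0,"y":0,"z":1,"fingers":1},{"rx":0,"ry":0,"rz":0,"x":0,"y":0,"z":0,"fingers":1}]'; python3 go.py .5705 -.1915 .0885 -7.15
```

```text
t: 11.32
tcp_pos: [0.5704, -0.1914, 0.0898]
eef_rot: [0.998, -0.062, 0.001, 0.001]
wrist_force: [-1.6, 0.0, 0.1]
grip_width: 0.0159
t 11.32 tcp [ 0.5704 -0.1914  0.0898] w 0.0159 F [-1.57  0.03  0.13] Tq [-0.044 -0.06  -0.019]
turn [ 0.07 -0.08  0.04] shift now [0.1 0.1 1.3] shift after turn [0.1 0.1 1.3]
```

```bash
python3 -m handwheel '[{"rx":0,"ry":0,"rz":0,"x":0,"y":0,"z":0.8,"fingers":1},{"rx":0,"ry":0,"rz":0,"x":0,"y":0,"z":0,"fingers":1}]'; python3 go.py .5705 -.1915 .0885 -7.15
```

```text
t: 11.58
tcp_pos: [0.5704, -0.1914, 0.089]
eef_rot: [0.998, -0.062, 0.001, 0.001]
wrist_force: [0.3, -0.3, -0.9]
grip_width: 0.0156
t 11.57 tcp [ 0.5704 -0.1914  0.089 ] w 0.0156 F [ 0.33 -0.26 -0.95] Tq [-0.023 -0.092  0.037]
turn [ 0.08 -0.09  0.04] shift now [0.1 0.1 0.5] shift after turn [0.1 0.1 0.5]
```

```bash
python3 -m handwheel '[{"rx":0,"ry":0,"rz":0,"x":-1,"y":0,"z":0.5,"fingers":1},{"rx":0,"ry":0,"rz":0,"x":-2,"y":0,"z":0,"fingers":1},{"rx":0,"ry":0,"rz":0,"x":-3,"y":0,"z":0,"fingers":1}]'; python3 go.py .5705 -.1915 .0885 -7.15;python3 -m handwheel '[{"rx":0,"ry":0,"rz":0,"x":-4,"y":0,"z":0,"fingers":1},{"rx":0,"ry":0,"rz":0,"x":-4,"y":0,"z":0,"fingers":1},{"rx":0,"ry":0,"rz":0,"x":-4,"y":0,"z":0,"fingers":1}]'; python3 go.py .5705 -.1915 .0885 -7.15
```

```text
t: 11.95
tcp_pos: [0.5645, -0.1906, 0.0885]
eef_rot: [0.998, -0.062, 0.001, 0.001]
wrist_force: [0.4, 0.0, -0.9]
grip_width: 0.0155
t 11.95 tcp [ 0.5645 -0.1906  0.0885] w 0.0155 F [ 0.37  0.02 -0.91] Tq [-0.079 -0.225  0.048]
turn [ 0.08 -0.12  0.05] shift now [6.1 0.1 0. ] shift after turn [ 6.1  0.1 -0. ]
t: 12.32
tcp_pos: [0.5517, -0.1891, 0.0886]
eef_rot: [0.998, -0.062, 0.001, 0.001]
wrist_force: [-0.0, 0.2, -0.5]
grip_width: 0.0155
t 12.32 tcp [ 0.5517 -0.1891  0.0886] w 0.0155 F [-0.04  0.2  -0.55] Tq [-0.039 -0.226  0.005]
turn [ 0.09 -0.13  0.05] shift now [19.   0.1  0.1] shift after turn [19.   0.   0.1]
```

```bash
python3 -m handwheel '[{"rx":0,"ry":0,"rz":0,"x":-4,"y":0,"z":0,"fingers":1},{"rx":0,"ry":0,"rz":0,"x":-4,"y":0,"z":0,"fingers":1},{"rx":0,"ry":0,"rz":0,"x":-4,"y":0,"z":0,"fingers":1},{"rx":0,"ry":0,"rz":0,"x":-4,"y":0,"z":0,"fingers":1},{"rx":0,"ry":0,"rz":0,"x":0,"y":0,"z":0,"fingers":1}]'; python3 go.py .5705 -.1915 .0885 -7.15
python3 - <<'E'
from h import *
for n in('wrist','scene'):
  p,d=robot.capture(n);cv2.imwrite(f'pics/{n}7.png',p[:,:,::-1])
  c=p[140:240,240:480] if n=='wrist' else p[150:230,230:300]
  cv2.imwrite(f'pics/{n}7z.png',cv2.convertScaleAbs(cv2.resize(c[:,:,::-1],None,fx=3.3 if n=='wrist' else 7,fy=3.3 if n=='wrist' else 7,interpolation=cv2.INTER_CUBIC),alpha=1.4))
E
```

```text
t: 12.95
tcp_pos: [0.5343, -0.1869, 0.0887]
eef_rot: [0.998, -0.062, 0.001, 0.001]
wrist_force: [0.5, 0.5, 1.1]
grip_width: 0.0156
t 12.95 tcp [ 0.5343 -0.1869  0.0887] w 0.0156 F [0.52 0.54 1.11] Tq [ 0.01  -0.045  0.048]
turn [ 0.09 -0.12  0.04] shift now [36.5  0.1  0.2] shift after turn [36.5  0.   0.2]
```

View pics/wrist7z.png

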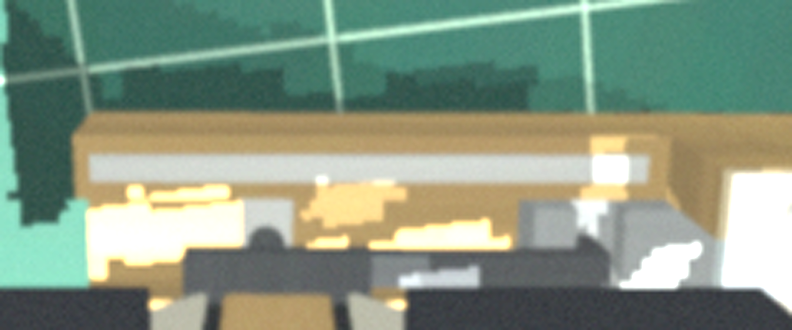

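View pics/scene7z.png

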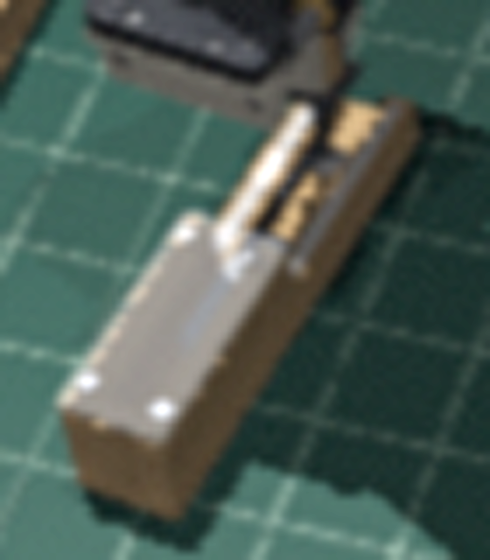

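Run:
```python
from h import *
np.set_printoptions(precision=4,suppress=True)
st=robot.read_state()
g=lambda L:np.array(L)/3.3+[240,140]
P=lambda L,z:onplane('wrist',g(L),z,st)
print('stop face',P([(293,202),(293,240)],.019)); print('key out',P([(519,203),(519,240)],.024)); print('notch edges', P([(575,205),(613,205)],.024))
```

```text
stop face [[ 0.5388 -0.179   0.019 ]
 [ 0.5379 -0.1865  0.019 ]]
key out [[ 0.5806 -0.1831  0.024 ]
 [ 0.5801 -0.1903  0.024 ]]
notch edges [[ 0.5909 -0.1848  0.024 ]
 [ 0.598  -0.1857  0.024 ]]
```

```bash
python3 -m handwheel '[{"rx":0,"ry":-0.1,"rz":0,"x":-4,"y":0,"z":0.1,"fingers":1},{"rx":0,"ry":0,"rz":0,"x":-4,"y":0,"z":0,"fingers":1},{"rx":0,"ry":0,"rz":0,"x":-4,"y":0,"z":0,"fingers":1},{"rx":0,"ry":0,"rz":0,"x":-4,"y":0,"z":0,"fingers":1},{"rx":0,"ry":0,"rz":0,"x":-4,"y":0,"z":0,"fingers":1},{"rx":0,"ry":0,"rz":0,"x":-4,"y":0,"z":0,"fingers":1},{"rx":0,"ry":0,"rz":0,"x":-2,"y":0,"z":0,"fingers":1}]'; python3 go.py .4925 -.1818 .0885 -7.15
python3 -m handwheel '[{"rx":0,"ry":0,"rz":0,"x":-1.5,"y":0,"z":0,"fingers":1},{"rx":0,"ry":0,"rz":0,"x":-1.5,"y":0,"z":0,"fingers":1}]'; python3 go.py .4925 -.1818 .0885 -7.15
```

```text
t: 13.92
tcp_pos: [0.5074, -0.1837, 0.0887]
eef_rot: [0.998, -0.062, 0.001, 0.001]
wrist_force: [1.1, -1.4, -0.5]
grip_width: 0.0156
t 13.93 tcp [ 0.5074 -0.1837  0.0887] w 0.0156 F [ 1.05 -1.41 -0.5 ] Tq [-0.028 -0.211 -0.021]
turn [ 0.1  -0.09  0.04] shift now [-15.    0.    0.1] shift after turn [-15.    0.    0.2]
t: 14.18
tcp_pos: [0.5043, -0.1833, 0.0887]
eef_rot: [0.998, -0.062, 0.001, 0.001]
wrist_force: [0.4, -0.5, -0.2]
grip_width: 0.0158
t 14.18 tcp [ 0.5043 -0.1833  0.0887] w 0.0158 F [ 0.42 -0.52 -0.23] Tq [-0.015 -0.203 -0.04 ]
turn [ 0.1  -0.09  0.04] shift now [-11.9  -0.    0.1] shift after turn [-11.9  -0.    0.2]
```

```bash
python3 -m handwheel '[{"rx":0,"ry":0,"rz":0,"x":-1.5,"y":0,"z":0,"fingers":1},{"rx":0,"ry":0,"rz":0,"x":-1.5,"y":0,"z":0,"fingers":1},{"rx":0,"ry":0,"rz":0,"x":-1.5,"y":0,"z":0,"fingers":1},{"rx":0,"ry":0,"rz":0,"x":-1.5,"y":0,"z":0,"fingers":1},{"rx":0,"ry":0,"rz":0,"x":-1,"y":0,"z":0,"fingers":1}]'; python3 go.py .4925 -.1818 .0885 -7.15
for i in 1; do python3 -m handwheel '[{"rx":0,"ry":0,"rz":0,"x":-0.6,"y":0,"z":0,"fingers":1},{"rx":0,"ry":0,"rz":0,"x":-0.6,"y":0,"z":0,"fingers":1}]'; done; python3 go.py .4925 -.1818 .0885 -7.15
```

```text
t: 14.8
tcp_pos: [0.497, -0.1824, 0.0887]
eef_rot: [0.998, -0.062, 0.001, 0.001]
wrist_force: [0.5, -0.3, -0.6]
grip_width: 0.0157
t 14.8 tcp [ 0.497  -0.1824  0.0887] w 0.0157 F [ 0.46 -0.31 -0.63] Tq [-0.028 -0.236  0.011]
turn [ 0.11 -0.1   0.04] shift now [-4.5 -0.   0.1] shift after turn [-4.5 -0.   0.2]
t: 15.05
tcp_pos: [0.4957, -0.1822, 0.0886]
eef_rot: [0.998, -0.062, 0.001, 0.001]
wrist_force: [0.9, -0.4, -0.9]
grip_width: 0.0156
t 15.05 tcp [ 0.4957 -0.1822  0.0886] w 0.0156 F [ 0.94 -0.35 -0.89] Tq [-0.018 -0.202  0.004]
turn [ 0.11 -0.09  0.04] shift now [-3.2 -0.   0.1] shift after turn [-3.2 -0.   0.1]
```

```bash
python3 -m handwheel '[{"rx":0,"ry":0,"rz":0,"x":-0.6,"y":0,"z":0,"fingers":1},{"rx":0,"ry":0,"rz":0,"x":-0.6,"y":0,"z":0,"fingers":1},{"rx":0,"ry":0,"rz":0,"x":-0.5,"y":0,"z":0,"fingers":1}]'; python3 go.py .4925 -.1818 .0885 -7.15
python3 -m handwheel '[{"rx":0,"ry":0,"rz":0,"x":-0.5,"y":0,"z":0,"fingers":1}]'; python3 go.py .4925 -.1818 .0885 -7.15
python3 -m handwheel '[{"rx":0,"ry":0,"rz":0,"x":-0.5,"y":0,"z":0,"fingers":1}]'; python3 go.py .4925 -.1818 .0885 -7.15
```

```text
t: 15.42
tcp_pos: [0.4939, -0.182, 0.0886]
eef_rot: [0.998, -0.062, 0.001, 0.001]
wrist_force: [-0.1, 0.1, -0.5]
grip_width: 0.0159
t 15.43 tcp [ 0.4939 -0.182   0.0886] w 0.0159 F [-0.11  0.14 -0.52] Tq [ 0.019 -0.187 -0.033]
turn [ 0.11 -0.1   0.04] shift now [-1.4 -0.   0.1] shift after turn [-1.4 -0.   0.1]
t: 15.55
tcp_pos: [0.4934, -0.1819, 0.0886]
eef_rot: [0.998, -0.062, 0.001, 0.001]
wrist_force: [0.6, 0.2, -1.6]
grip_width: 0.0158
t 15.55 tcp [ 0.4934 -0.1819  0.0886] w 0.0158 F [ 0.55  0.21 -1.63] Tq [ 0.031 -0.184  0.031]
turn [ 0.11 -0.1   0.04] shift now [-0.9 -0.   0.1] shift after turn [-0.9 -0.   0.1]
t: 15.68
tcp_pos: [0.4929, -0.1819, 0.0887]
eef_rot: [0.998, -0.062, 0.001, 0.001]
wrist_force: [0.3, 0.2, -0.9]
grip_width: 0.0161
t 15.68 tcp [ 0.4929 -0.1819  0.0887] w 0.0161 F [ 0.27  0.17 -0.92] Tq [-0.07  -0.215 -0.015]
turn [ 0.11 -0.1   0.05] shift now [-0.4 -0.   0.2] shift after turn [-0.4 -0.   0.2]
```

```bash
for i in 1; do python3 -m handwheel '[{"rx":0,"ry":0,"rz":0,"x":-0.5,"y":0,"z":0,"fingers":1}]'; python3 go.py .4925 -.1818 .0885 -7.15
python3 -m handwheel '[{"rx":0,"ry":0,"rz":0,"x":-0.5,"y":0,"z":0,"fingers":1}]'; python3 go.py .4925 -.1818 .0885 -7.15
python3 -m handwheel '[{"rx":0,"ry":0,"rz":0,"x":-0.5,"y":0,"z":0,"fingers":1}]'; python3 go.py .4925 -.1818 .0885 -7.15; done
```

```text
t: 15.8
tcp_pos: [0.4923, -0.1818, 0.0886]
eef_rot: [0.998, -0.062, 0.001, 0.001]
wrist_force: [0.4, -0.3, -0.2]
grip_width: 0.0158
t 15.8 tcp [ 0.4923 -0.1818  0.0886] w 0.0158 F [ 0.4  -0.32 -0.17] Tq [-0.003 -0.159  0.046]
turn [ 0.11 -0.1   0.04] shift now [ 0.2 -0.   0.1] shift after turn [ 0.2 -0.   0.1]
t: 15.92
tcp_pos: [0.4918, -0.1817, 0.0886]
eef_rot: [0.998, -0.062, 0.001, 0.001]
wrist_force: [1.2, 0.4, -0.3]
grip_width: 0.0156
t 15.93 tcp [ 0.4918 -0.1817  0.0886] w 0.0156 F [ 1.16  0.42 -0.34] Tq [ 0.047 -0.209 -0.016]
turn [ 0.11 -0.1   0.04] shift now [ 0.7 -0.   0.1] shift after turn [ 0.7 -0.   0.1]
t: 16.05
tcp_pos: [0.4913, -0.1817, 0.0886]
eef_rot: [0.998, -0.062, 0.001, 0.001]
wrist_force: [0.8, -0.3, -0.8]
grip_width: 0.0155
t 16.05 tcp [ 0.4913 -0.1817  0.0886] w 0.0155 F [ 0.79 -0.3  -0.76] Tq [-0.021 -0.235  0.044]
turn [ 0.11 -0.1   0.05] shift now [ 1.2 -0.   0.2] shift after turn [ 1.2 -0.   0.1]
```

```bash
for i in 1; do python3 -m handwheel '[{"rx":0,"ry":0,"rz":0,"x":-0.5,"y":0,"z":0,"fingers":1}]'; python3 go.py .4925 -.1818 .0885 -7.15
python3 -m handwheel '[{"rx":0,"ry":0,"rz":0,"x":-0.5,"y":0,"z":0,"fingers":1}]'; python3 go.py .4925 -.1818 .0885 -7.15
python3 - <<'E'
from h import *
p,d=robot.capture('wrist');c=p[140:240,240:480]
cv2.imwrite('pics/w8z.png',cv2.convertScaleAbs(cv2.resize(c[:,:,::-1],None,fx=3.3,fy=3.3,interpolation=cv2.INTER_CUBIC),alpha=1.4))
E
done
```

```text
t: 16.18
tcp_pos: [0.4907, -0.1816, 0.0886]
eef_rot: [0.998, -0.062, 0.001, 0.001]
wrist_force: [0.1, -0.2, -1.1]
grip_width: 0.0157
t 16.18 tcp [ 0.4907 -0.1816  0.0886] w 0.0157 F [ 0.1  -0.16 -1.08] Tq [ 0.007 -0.179  0.026]
turn [ 0.11 -0.1   0.05] shift now [ 1.8 -0.   0.1] shift after turn [ 1.8 -0.   0.1]
t: 16.3
tcp_pos: [0.4902, -0.1815, 0.0886]
eef_rot: [0.998, -0.062, 0.001, 0.001]
wrist_force: [-0.2, 0.5, -0.4]
grip_width: 0.0157
t 16.3 tcp [ 0.4902 -0.1815  0.0886] w 0.0157 F [-0.15  0.52 -0.37] Tq [-0.034 -0.184 -0.007]
turn [ 0.11 -0.1   0.04] shift now [ 2.3 -0.   0.1] shift after turn [ 2.3 -0.   0.1]
```

View pics/w8z.png

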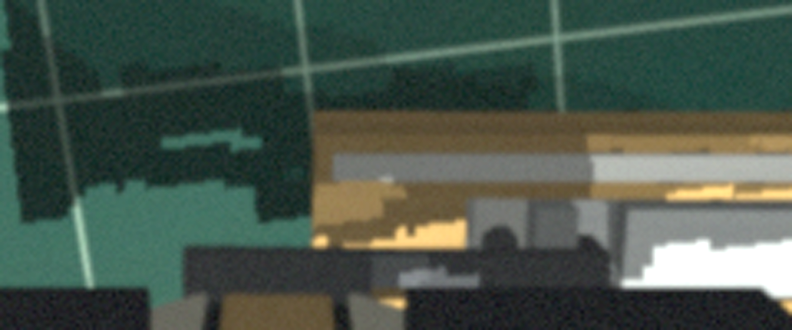

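```bash
python3 -m handwheel '[{"rx":0,"ry":0,"rz":0,"x":-0.5,"y":0,"z":0,"fingers":1}]'; python3 go.py .4925 -.1818 .0885 -7.15
python3 -m handwheel '[{"rx":0,"ry":0,"rz":0,"x":-0.5,"y":0,"z":0,"fingers":1}]'; python3 go.py .4925 -.1818 .0885 -7.15
python3 -m handwheel '[{"rx":0,"ry":0,"rz":0,"x":-0.5,"y":0,"z":0,"fingers":1}]'; python3 go.py .4925 -.1818 .0885 -7.15
```

```text
t: 16.48
tcp_pos: [0.4896, -0.1815, 0.0886]
eef_rot: [0.998, -0.062, 0.001, 0.001]
wrist_force: [0.2, 0.3, 0.5]
grip_width: 0.0161
t 16.48 tcp [ 0.4896 -0.1815  0.0886] w 0.0161 F [0.2  0.34 0.47] Tq [-0.009 -0.234 -0.018]
turn [ 0.11 -0.1   0.04] shift now [ 2.9 -0.   0.2] shift after turn [ 2.9 -0.   0.1]
t: 16.6
tcp_pos: [0.4894, -0.1815, 0.0887]
eef_rot: [0.998, -0.062, 0.001, 0.001]
wrist_force: [2.5, 0.5, -1.4]
grip_width: 0.0155
t 16.6 tcp [ 0.4894 -0.1815  0.0887] w 0.0155 F [ 2.46  0.5  -1.36] Tq [-0.012 -0.617 -0.022]
turn [ 0.11 -0.14  0.04] shift now [ 3.1 -0.   0.2] shift after turn [ 3.1 -0.   0.2]
t: 16.73
tcp_pos: [0.4894, -0.1815, 0.0887]
eef_rot: [0.998, -0.062, 0.002, 0.001]
wrist_force: [2.2, 0.5, -2.6]
grip_width: 0.0152
t 16.73 tcp [ 0.4894 -0.1815  0.0887] w 0.0152 F [ 2.17  0.54 -2.6 ] Tq [-0.045 -0.667  0.072]
turn [ 0.12 -0.21  0.03] shift now [ 3.1 -0.1  0.2] shift after turn [ 3.1 -0.1  0.2]
```

```bash
python3 -m handwheel '[{"rx":0,"ry":0,"rz":0,"x":-0.8,"y":0,"z":0,"fingers":1}]'; python3 go.py .4925 -.1818 .0885 -7.15
python3 -m handwheel '[{"rx":0,"ry":0,"rz":0,"x":-1,"y":0,"z":0,"fingers":1}]'; python3 go.py .4925 -.1818 .0885 -7.15
```

```text
t: 16.85
tcp_pos: [0.4891, -0.1815, 0.0888]
eef_rot: [0.998, -0.062, 0.002, 0.001]
wrist_force: [4.3, -0.0, -3.1]
grip_width: 0.0158
t 16.85 tcp [ 0.4891 -0.1815  0.0888] w 0.0158 F [ 4.26 -0.02 -3.08] Tq [-0.04 -0.92  0.04]
turn [ 0.13 -0.28  0.03] shift now [ 3.4 -0.1  0.3] shift after turn [ 3.4 -0.1  0.3]
t: 16.98
tcp_pos: [0.4888, -0.1815, 0.089]
eef_rot: [0.998, -0.062, 0.003, 0.001]
wrist_force: [6.1, 1.1, -2.8]
grip_width: 0.0155
t 16.98 tcp [ 0.4888 -0.1815  0.089 ] w 0.0155 F [ 6.12  1.07 -2.79] Tq [ 0.033 -1.245 -0.002]
turn [ 0.15 -0.38  0.03] shift now [ 3.7 -0.2  0.5] shift after turn [ 3.7 -0.2  0.5]
```

```bash
python3 -m handwheel '[{"rx":0,"ry":0,"rz":0,"x":-0.9,"y":0,"z":0,"fingers":1}]'; python3 go.py .4925 -.1818 .0885 -7.15
python3 -m handwheel '[{"rx":0,"ry":0,"rz":0,"x":-0.9,"y":0,"z":0,"fingers":1}]'; python3 go.py .4925 -.1818 .0885 -7.15
```

```text
t: 17.1
tcp_pos: [0.4885, -0.1815, 0.0892]
eef_rot: [0.998, -0.062, 0.004, 0.002]
wrist_force: [4.4, 0.8, -2.8]
grip_width: 0.0157
t 17.1 tcp [ 0.4885 -0.1815  0.0892] w 0.0157 F [ 4.35  0.79 -2.84] Tq [ 0.041 -1.196  0.041]
turn [ 0.16 -0.48  0.03] shift now [ 4.  -0.2  0.7] shift after turn [ 4.  -0.2  0.7]
t: 17.23
tcp_pos: [0.4883, -0.1815, 0.0894]
eef_rot: [0.998, -0.062, 0.005, 0.002]
wrist_force: [5.6, 0.1, -3.3]
grip_width: 0.0159
t 17.23 tcp [ 0.4883 -0.1815  0.0894] w 0.0159 F [ 5.55  0.13 -3.33] Tq [ 0.005 -1.193  0.102]
turn [ 0.17 -0.57  0.02] shift now [ 4.2 -0.3  0.9] shift after turn [ 4.2 -0.3  0.9]
```

```bash
python3 -m handwheel '[{"rx":0,"ry":-0.1,"rz":0,"x":-0.85,"y":0,"z":0.2,"fingers":1}]'; python3 go.py .4925 -.1818 .0885 -7.15
python3 -m handwheel '[{"rx":0,"ry":-0.1,"rz":0,"x":-0.85,"y":0,"z":0.2,"fingers":1}]'; python3 go.py .4925 -.1818 .0885 -7.15
```

```text
t: 17.35
tcp_pos: [0.4882, -0.1816, 0.0894]
eef_rot: [0.998, -0.062, 0.005, 0.002]
wrist_force: [5.4, 0.3, -2.4]
grip_width: 0.0157
t 17.35 tcp [ 0.4882 -0.1816  0.0894] w 0.0157 F [ 5.42  0.29 -2.37] Tq [ 0.066 -1.278  0.051]
turn [ 0.19 -0.59  0.01] shift now [ 4.3 -0.3  1. ] shift after turn [ 4.3 -0.3  0.9]
t: 17.48
tcp_pos: [0.4882, -0.1816, 0.0895]
eef_rot: [0.998, -0.062, 0.005, 0.002]
wrist_force: [5.8, 0.4, -2.5]
grip_width: 0.0156
t 17.48 tcp [ 0.4882 -0.1816  0.0895] w 0.0156 F [ 5.84  0.37 -2.52] Tq [ 0.102 -1.267  0.044]
turn [ 0.21 -0.61  0.  ] shift now [ 4.3 -0.3  1. ] shift after turn [ 4.3 -0.3  1. ]
```

Steady at about 5.8 N without creeping. I'll hold this for more than a second.

```bash
python3 -m handwheel '[{"rx":0,"ry":-0.1,"rz":0,"x":-0.85,"y":0,"z":0.2,"fingers":1},{"rx":0,"ry":-0.1,"rz":0,"x":-0.85,"y":0,"z":0.2,"fingers":1},{"rx":0,"ry":-0.1,"rz":0,"x":-0.85,"y":0,"z":0.2,"fingers":1}]'; python3 go.py .4925 -.1818 .0885 -7.15
python3 -m handwheel '[{"rx":0,"ry":-0.1,"rz":0,"x":-0.85,"y":0,"z":0.2,"fingers":1},{"rx":0,"ry":-0.1,"rz":0,"x":-0.85,"y":0,"z":0.2,"fingers":1},{"rx":0,"ry":-0.1,"rz":0,"x":-0.85,"y":0,"z":0.2,"fingers":1}]'; python3 go.py .4925 -.1818 .0885 -7.15
python3 -m handwheel '[{"rx":0,"ry":-0.1,"rz":0,"x":-0.85,"y":0,"z":0.2,"fingers":1},{"rx":0,"ry":-0.1,"rz":0,"x":-0.85,"y":0,"z":0.2,"fingers":1},{"rx":0,"ry":-0.1,"rz":0,"x":-0.85,"y":0,"z":0.2,"fingers":1}]'; python3 go.py .4925 -.1818 .0885 -7.15
```

```text
t: 17.85
tcp_pos: [0.488, -0.1816, 0.0896]
eef_rot: [0.998, -0.062, 0.006, 0.002]
wrist_force: [5.5, 0.9, -2.6]
grip_width: 0.016
t 17.85 tcp [ 0.488  -0.1816  0.0896] w 0.016 F [ 5.53  0.95 -2.58] Tq [ 0.107 -1.221  0.079]
turn [ 0.24 -0.65 -0.  ] shift now [ 4.5 -0.3  1.2] shift after turn [ 4.5 -0.3  1.1]
t: 18.23
tcp_pos: [0.4879, -0.1816, 0.0899]
eef_rot: [0.998, -0.062, 0.006, 0.003]
wrist_force: [6.2, -0.2, -2.3]
grip_width: 0.0158
t 18.23 tcp [ 0.4879 -0.1816  0.0899] w 0.0158 F [ 6.24 -0.24 -2.27] Tq [ 0.079 -1.244  0.056]
turn [ 0.29 -0.7  -0.01] shift now [ 4.6 -0.4  1.4] shift after turn [ 4.6 -0.4  1.4]
t: 18.6
tcp_pos: [0.4877, -0.1817, 0.0901]
eef_rot: [0.998, -0.063, 0.006, 0.003]
wrist_force: [6.2, 0.5, -2.2]
grip_width: 0.0157
t 18.6 tcp [ 0.4877 -0.1817  0.0901] w 0.0157 F [ 6.17  0.49 -2.25] Tq [ 0.06  -1.221  0.087]
turn [ 0.34 -0.74 -0.03] shift now [ 4.7 -0.5  1.6] shift after turn [ 4.7 -0.5  1.6]
```

```bash
python3 -m handwheel '[{"rx":0,"ry":-0.1,"rz":0,"x":-0.85,"y":0,"z":0.2,"fingers":1},{"rx":0,"ry":-0.1,"rz":0,"x":-0.85,"y":0,"z":0.2,"fingers":1},{"rx":0,"ry":-0.1,"rz":0,"x":-0.85,"y":0,"z":0.2,"fingers":1}]'; python3 go.py .4925 -.1818 .0885 -7.15
python3 -m handwheel '[{"rx":0,"ry":0,"rz":0,"x":0.4,"y":0,"z":0,"fingers":1},{"rx":0,"ry":-0.2,"rz":0,"x":1,"y":0,"z":0,"fingers":1},{"rx":-0.3,"ry":-0.5,"rz":0,"x":2,"y":0,"z":0,"fingers":1},{"rx":0,"ry":0,"rz":0,"x":0,"y":0,"z":0,"fingers":1}]'; python3 go.py .4925 -.1818 .0885 -7.15
```

```text
t: 18.98
tcp_pos: [0.4876, -0.1818, 0.0904]
eef_rot: [0.998, -0.063, 0.007, 0.004]
wrist_force: [5.0, 0.8, -2.2]
grip_width: 0.0156
t 18.98 tcp [ 0.4876 -0.1818  0.0904] w 0.0156 F [ 5.04  0.83 -2.19] Tq [ 0.129 -1.234  0.005]
turn [ 0.4  -0.79 -0.04] shift now [ 4.8 -0.7  1.9] shift after turn [ 4.9 -0.6  1.9]
t: 19.48
tcp_pos: [0.4897, -0.1821, 0.0903]
eef_rot: [0.998, -0.063, -0.002, 0.006]
wrist_force: [2.4, -0.0, -1.2]
grip_width: 0.0156
t 19.48 tcp [ 0.4897 -0.1821  0.0903] w 0.0156 F [ 2.36 -0.04 -1.16] Tq [-0.107 -0.589 -0.023]
turn [ 0.7   0.15 -0.03] shift now [ 2.7 -0.6  1.8] shift after turn [ 2.7 -0.6  1.8]
```

```bash
python3 -m handwheel '[{"rx":0.6,"ry":0.1,"rz":0,"x":1.5,"y":-0.3,"z":0,"fingers":1},{"rx":0,"ry":0,"rz":0,"x":0,"y":0,"z":0,"fingers":1}]'; python3 go.py .4925 -.1818 .0885 -7.15
```

```text
t: 19.73
tcp_pos: [0.4906, -0.1816, 0.0899]
eef_rot: [0.998, -0.062, -0.001, 0.0]
wrist_force: [-0.2, -0.2, -0.0]
grip_width: 0.0158
t 19.73 tcp [ 0.4906 -0.1816  0.0899] w 0.0158 F [-0.17 -0.18 -0.02] Tq [-0.028 -0.11   0.04 ]
turn [ 0.03  0.16 -0.02] shift now [ 1.9 -0.1  1.4] shift after turn [ 1.9 -0.1  1.4]
```

```bash
python3 -m handwheel '[{"rx":0,"ry":0.1,"rz":0,"x":1,"y":0,"z":0,"fingers":1},{"rx":0,"ry":0,"rz":0,"x":0,"y":0,"z":-2,"fingers":1},{"rx":0,"ry":0,"rz":0,"x":0,"y":0,"z":-3,"fingers":1},{"rx":0,"ry":0,"rz":0,"x":0,"y":0,"z":-4,"fingers":1},{"rx":0,"ry":0,"rz":0,"x":0,"y":0,"z":-8,"fingers":1},{"rx":0,"ry":0,"rz":0,"x":0,"y":0,"z":-20,"fingers":1}]'; python3 go.py .5969 .1463 .2 -2.3
python3 -m handwheel '[{"rx":0,"ry":0,"rz":0,"x":0,"y":0,"z":-35,"fingers":1},{"rx":0,"ry":0,"rz":0,"x":0,"y":0,"z":-35,"fingers":1},{"rx":0,"ry":0,"rz":0,"x":0,"y":0,"z":0,"fingers":1},{"rx":0,"ry":0,"rz":0,"x":0,"y":0,"z":0,"fingers":1}]'; python3 go.py .5969 .1463 .2 -2.3
python3 - <<'E'
from h import *
for n in('wrist','scene'):
  p,d=robot.capture(n);cv2.imwrite(f'pics/{n}9.png',p[:,:,::-1])
  c=p[140:240,240:480] if n=='wrist' else p[150:230,230:300]
  cv2.imwrite(f'pics/{n}9z.png',cv2.convertScaleAbs(cv2.resize(c[:,:,::-1],None,fx=3.3 if n=='wrist' else 7,fy=3.3 if n=='wrist' else 7,interpolation=cv2.INTER_CUBIC),alpha=1.4))
E
```

```text
t: 20.48
tcp_pos: [0.4906, -0.1813, 0.1276]
eef_rot: [0.998, -0.063, -0.002, -0.0]
wrist_force: [-0.0, 0.3, -0.1]
grip_width: 0.0158
t 20.48 tcp [ 0.4906 -0.1813  0.1276] w 0.0158 F [-0.01  0.25 -0.09] Tq [-0.029 -0.116  0.01 ]
turn [-0.05  0.24 -4.88] shift now [  64.2 -338.4  -72.4] shift after turn [  93.  -331.6  -72.4]
t: 20.98
tcp_pos: [0.4912, -0.1815, 0.2023]
eef_rot: [0.998, -0.063, -0.001, 0.0]
wrist_force: [-0.0, -0.2, -1.3]
grip_width: 0.0158
t 20.98 tcp [ 0.4912 -0.1815  0.2023] w 0.0158 F [-0.02 -0.2  -1.32] Tq [-0.027 -0.123  0.016]
turn [ 0.03  0.06 -4.87] shift now [  64.  -338.4    2.1] shift after turn [  92.5 -331.8    2.3]
```

View pics/wrist9z.png

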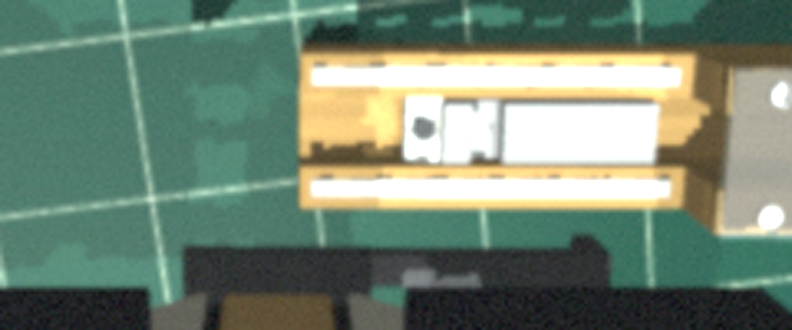

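View pics/scene9z.png

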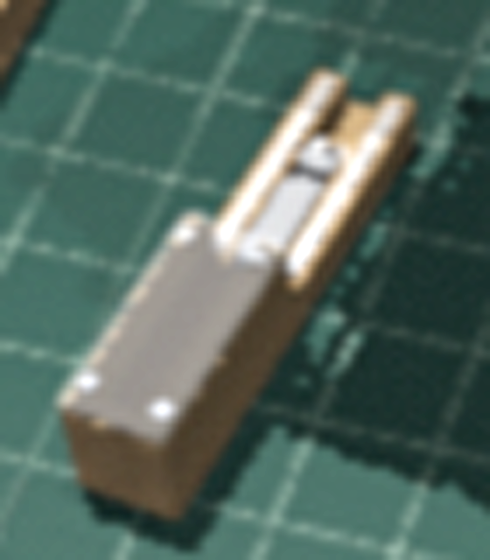

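The key lies flush on the stop (bar at zoom columns 403–442, key 443–657), clear of the cover edge at about 725. The pick sits unchanged in the grip. Returning it.

```bash
python3 -m handwheel '[{"rx":0,"ry":0,"rz":-2.4,"x":8,"y":-38,"z":0,"fingers":1},{"rx":0,"ry":0,"rz":-2.4,"x":12,"y":-45,"z":0,"fingers":1},{"rx":0,"ry":0,"rz":0,"x":12,"y":-45,"z":0,"fingers":1},{"rx":0,"ry":0,"rz":0,"x":12,"y":-45,"z":0,"fingers":1},{"rx":0,"ry":0,"rz":0,"x":12,"y":-45,"z":0,"fingers":1},{"rx":0,"ry":0,"rz":0,"x":12,"y":-45,"z":0,"fingers":1},{"rx":0,"ry":0,"rz":0,"x":8,"y":-25,"z":0,"fingers":1},{"rx":0,"ry":0,"rz":0,"x":0,"y":0,"z":0,"fingers":1},{"rx":0,"ry":0,"rz":0,"x":0,"y":0,"z":0,"fingers":1}]'; python3 go.py .5969 .1463 .2 -2.3
```

```text
t: 22.2
tcp_pos: [0.5825, 0.1095, 0.1908]
eef_rot: [1.0, -0.021, -0.01, -0.0]
wrist_force: [-0.9, 0.4, -0.9]
grip_width: 0.0154
t 22.2 tcp [0.5825 0.1095 0.1908] w 0.0154 F [-0.85  0.44 -0.88] Tq [-0.009 -0.149  0.007]
turn [-0.    1.13 -0.05] shift now [ 12.7 -37.3  -9.4] shift after turn [ 12.9 -37.3  -9.2]
```

```bash
python3 -m handwheel '[{"rx":0,"ry":1.1,"rz":0,"x":13,"y":-37,"z":0,"fingers":1},{"rx":0,"ry":0,"rz":0,"x":0,"y":0,"z":0,"fingers":1},{"rx":0,"ry":0,"rz":0,"x":0,"y":0,"z":0,"fingers":1}]'; python3 go.py .5969 .1463 .165 -2.3
```

```text
t: 22.58
tcp_pos: [0.5966, 0.1425, 0.1896]
eef_rot: [1.0, -0.023, -0.001, 0.001]
wrist_force: [-0.8, -0.6, -0.2]
grip_width: 0.0156
t 22.57 tcp [0.5966 0.1425 0.1896] w 0.0156 F [-0.81 -0.58 -0.25] Tq [ 0.011 -0.122 -0.04 ]
turn [ 0.09  0.16 -0.31] shift now [ 0.2 -3.8 24.6] shift after turn [ 0.2 -3.8 24.6]
```

```bash
python3 -m handwheel '[{"rx":0.1,"ry":0.1,"rz":-0.3,"x":0.2,"y":-3.8,"z":10,"fingers":1},{"rx":0,"ry":0,"rz":0,"x":0,"y":0,"z":10,"fingers":1},{"rx":0,"ry":0,"rz":0,"x":0,"y":0,"z":10,"fingers":1},{"rx":0,"ry":0,"rz":0,"x":0,"y":0,"z":0,"fingers":1}]'; python3 go.py .5969 .1463 .15 -2.3
```

```text
t: 23.08
tcp_pos: [0.596, 0.1439, 0.1566]
eef_rot: [1.0, -0.021, -0.002, 0.0]
wrist_force: [0.4, -0.3, -0.4]
grip_width: 0.0158
t 23.07 tcp [0.596  0.1439 0.1566] w 0.0158 F [ 0.37 -0.27 -0.44] Tq [-0.005 -0.147  0.034]
turn [ 0.03  0.19 -0.16] shift now [ 0.8 -2.5  6.6] shift after turn [ 0.8 -2.5  6.6]
```

Run:
```python
from h import *
np.set_printoptions(precision=4,suppress=True)
st=robot.read_state()
for n in('wrist','scene'):
  p,d=robot.capture(n);cv2.imwrite(f'pics/{n}10.png',p[:,:,::-1])
  c=p[140:240,240:480] if n=='wrist' else p[160:250,360:420]
  cv2.imwrite(f'pics/{n}10z.png',cv2.resize(c[:,:,::-1],None,fx=3.3 if n=='wrist' else 6,fy=3.3 if n=='wrist' else 6,interpolation=cv2.INTER_CUBIC))
```

```text
(no output)
```

View pics/wrist10z.png

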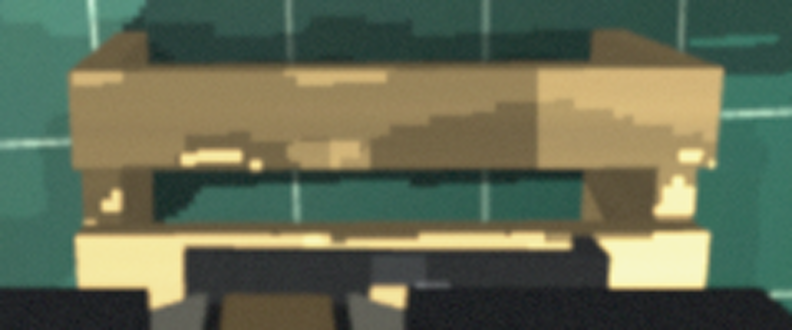

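View pics/scene10z.png

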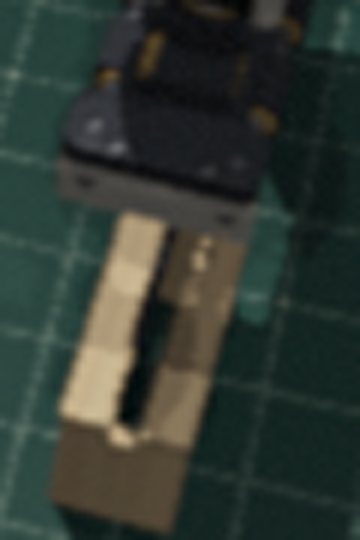

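```bash
python3 -m handwheel '[{"rx":0,"ry":0.2,"rz":-0.2,"x":0.8,"y":-2.6,"z":2,"fingers":1},{"rx":0,"ry":0,"rz":0,"x":0,"y":0,"z":0,"fingers":1}]'; python3 go.py .5969 .1463 .0955 -2.3
```

```text
t: 23.42
tcp_pos: [0.5981, 0.1469, 0.1563]
eef_rot: [1.0, -0.019, 0.002, -0.0]
wrist_force: [0.4, -0.3, -0.6]
grip_width: 0.0156
t 23.43 tcp [0.5981 0.1469 0.1563] w 0.0156 F [ 0.44 -0.32 -0.57] Tq [-0.056 -0.1    0.008]
turn [-0.   -0.21  0.07] shift now [-1.4  0.7 60.8] shift after turn [-1.1  0.7 60.8]
```

```bash
python3 -m handwheel '[{"rx":0,"ry":-0.2,"rz":0.1,"x":-1.2,"y":0.6,"z":6,"fingers":1},{"rx":0,"ry":0,"rz":0,"x":0,"y":0,"z":6,"fingers":1},{"rx":0,"ry":0,"rz":0,"x":0,"y":0,"z":6,"fingers":1},{"rx":0,"ry":0,"rz":0,"x":0,"y":0,"z":0,"fingers":1}]'; python3 go.py .5969 .1463 .0955 -2.3
```

```text
t: 23.92
tcp_pos: [0.5967, 0.1464, 0.137]
eef_rot: [1.0, -0.02, -0.0, -0.0]
wrist_force: [-0.0, -0.4, -0.3]
grip_width: 0.0152
t 23.93 tcp [0.5967 0.1464 0.137 ] w 0.0152 F [-0.05 -0.41 -0.31] Tq [ 0.037 -0.063  0.029]
turn [-0.    0.01 -0.02] shift now [ 0.3  0.1 41.5] shift after turn [ 0.3  0.1 41.5]
```

```bash
python3 -m handwheel '[{"rx":0,"ry":0,"rz":0,"x":0.2,"y":0,"z":6,"fingers":1},{"rx":0,"ry":0,"rz":0,"x":0,"y":0,"z":8,"fingers":1},{"rx":0,"ry":0,"rz":0,"x":0,"y":0,"z":8,"fingers":1},{"rx":0,"ry":0,"rz":0,"x":0,"y":0,"z":8,"fingers":1},{"rx":0,"ry":0,"rz":0,"x":0,"y":0,"z":4,"fingers":1},{"rx":0,"ry":0,"rz":0,"x":0,"y":0,"z":0,"fingers":1}]'; python3 go.py .5969 .1463 .0945 -2.3
```

```text
t: 24.68
tcp_pos: [0.5967, 0.1464, 0.1002]
eef_rot: [1.0, -0.02, -0.0, 0.0]
wrist_force: [-0.5, -0.4, -0.7]
grip_width: 0.0153
t 24.68 tcp [0.5967 0.1464 0.1002] w 0.0153 F [-0.51 -0.38 -0.72] Tq [-0.038 -0.132  0.014]
turn [ 0.    0.05 -0.03] shift now [0.2 0.1 5.7] shift after turn [0.2 0.1 5.7]
```

```bash
python3 -m handwheel '[{"rx":0,"ry":0,"rz":0,"x":0.2,"y":0.1,"z":2,"fingers":1},{"rx":0,"ry":0,"rz":0,"x":0,"y":0,"z":2,"fingers":1},{"rx":0,"ry":0,"rz":0,"x":0,"y":0,"z":1,"fingers":1},{"rx":0,"ry":0,"rz":0,"x":0,"y":0,"z":0,"fingers":1}]'; python3 go.py .5969 .1463 .0945 -2.3
```

```text
t: 25.18
tcp_pos: [0.5974, 0.1463, 0.0956]
eef_rot: [1.0, -0.02, 0.0, -0.0]
wrist_force: [-0.8, -0.6, -0.2]
grip_width: 0.0155
t 25.18 tcp [0.5974 0.1463 0.0956] w 0.0155 F [-0.83 -0.64 -0.16] Tq [ 0.027 -0.071  0.061]
turn [-0.01 -0.04 -0.03] shift now [-0.5  0.   1.1] shift after turn [-0.5  0.   1.1]
```

```bash
python3 -m handwheel '[{"rx":0,"ry":0,"rz":0,"x":0,"y":0,"z":0.5,"fingers":1},{"rx":0,"ry":0,"rz":0,"x":0,"y":0,"z":0.3,"fingers":1}]'; python3 go.py .5969 .1463 .0945 -2.3
```

```text
t: 25.42
tcp_pos: [0.5975, 0.1463, 0.0949]
eef_rot: [1.0, -0.02, 0.001, -0.0]
wrist_force: [0.4, 0.6, -0.3]
grip_width: 0.0157
t 25.43 tcp [0.5975 0.1463 0.0949] w 0.0157 F [ 0.39  0.58 -0.32] Tq [-0.033 -0.072  0.044]
turn [-0.01 -0.06 -0.03] shift now [-0.6  0.   0.4] shift after turn [-0.6  0.   0.4]
```

```bash
python3 -m handwheel '[{"rx":0,"ry":0,"rz":0,"x":-0.3,"y":0,"z":0.5,"fingers":1},{"rx":0,"ry":0,"rz":0,"x":0,"y":0,"z":0.3,"fingers":1}]'; python3 go.py .5969 .1463 .0945 -2.3
python3 -m handwheel '[{"rx":0,"ry":0,"rz":0,"x":0,"y":0,"z":0.3,"fingers":1}]'; python3 go.py .5969 .1463 .0945 -2.3
```

```text
t: 25.68
tcp_pos: [0.5973, 0.1463, 0.0945]
eef_rot: [1.0, -0.02, 0.001, -0.0]
wrist_force: [-1.2, 0.1, 3.0]
grip_width: 0.0156
t 25.68 tcp [0.5973 0.1463 0.0945] w 0.0156 F [-1.21  0.05  3.02] Tq [-0.042  0.19  -0.005]
turn [-0.01 -0.09 -0.02] shift now [-0.4  0.1 -0. ] shift after turn [-0.4  0.1 -0. ]
t: 25.8
tcp_pos: [0.5973, 0.1463, 0.0945]
eef_rot: [1.0, -0.02, 0.001, -0.0]
wrist_force: [-0.9, -0.6, 2.3]
grip_width: 0.0156
t 25.8 tcp [0.5973 0.1463 0.0945] w 0.0156 F [-0.89 -0.64  2.27] Tq [-0.029  0.166  0.06 ]
turn [-0.01 -0.1  -0.02] shift now [-0.4  0.   0. ] shift after turn [-0.4  0.   0. ]
```

```bash
python3 -m handwheel '[{"rx":0,"ry":0,"rz":0,"x":0,"y":0,"z":0,"fingers":0.75},{"rx":0,"ry":0,"rz":0,"x":0,"y":0,"z":0,"fingers":0.6},{"rx":0,"ry":0,"rz":0,"x":0,"y":0,"z":0,"fingers":0.3},{"rx":0,"ry":0,"rz":0,"x":0,"y":0,"z":0,"fingers":0.1},{"rx":0,"ry":0,"rz":0,"x":0,"y":0,"z":0,"fingers":0},{"rx":0,"ry":0,"rz":0,"x":0,"y":0,"z":-15,"fingers":0},{"rx":0,"ry":0,"rz":0,"x":0,"y":0,"z":-25,"fingers":0},{"rx":0,"ry":0,"rz":0,"x":0,"y":0,"z":-40,"fingers":0},{"rx":0,"ry":0,"rz":0,"x":0,"y":0,"z":-40,"fingers":0},{"rx":0,"ry":0,"rz":0,"x":0,"y":0,"z":-30,"fingers":0},{"rx":0,"ry":0,"rz":0,"x":0,"y":0,"z":0,"fingers":0}]'
python3 - <<'E'
from h import *
st=robot.read_state();np.save('pics/w11.npy',st,allow_pickle=True)
for n in('wrist','top','scene'):
  p,d=robot.capture(n);cv2.imwrite(f'pics/{n}11.png',p[:,:,::-1])
t=cv2.imread('pics/wrist11.png')[130:235,250:430];cv2.imwrite('pics/w11z.png',cv2.resize(t,None,fx=4.4,fy=4.4,interpolation=cv2.INTER_CUBIC))
E
```

```text
t: 27.18
tcp_pos: [0.5975, 0.1464, 0.2543]
eef_rot: [1.0, -0.02, 0.003, -0.0]
wrist_force: [1.0, 0.3, -0.1]
grip_width: 0.0917
```

View pics/w11z.png

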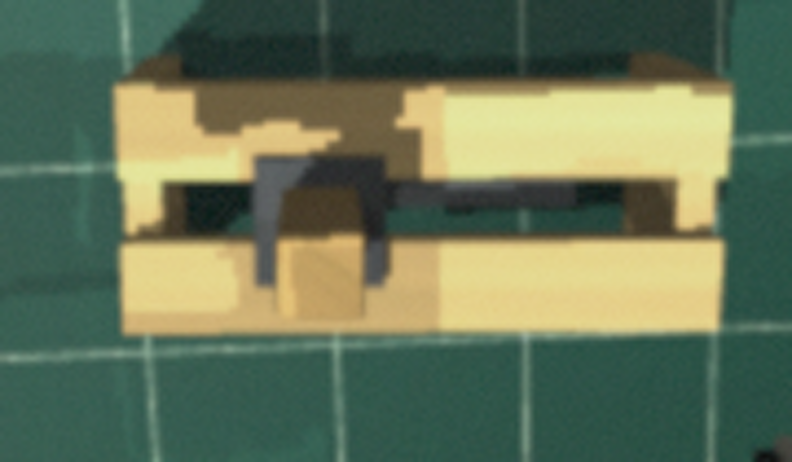

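View pics/scene11.png

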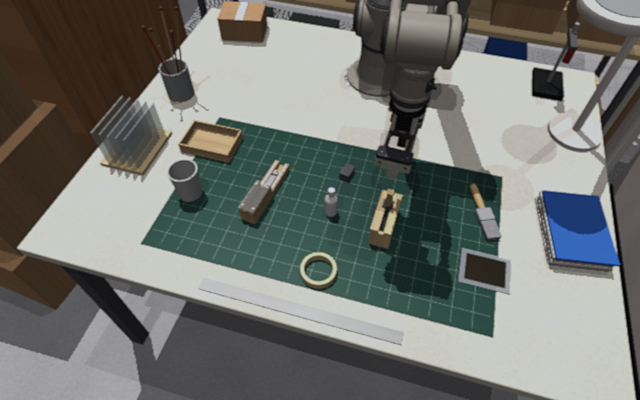

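View pics/top11.png

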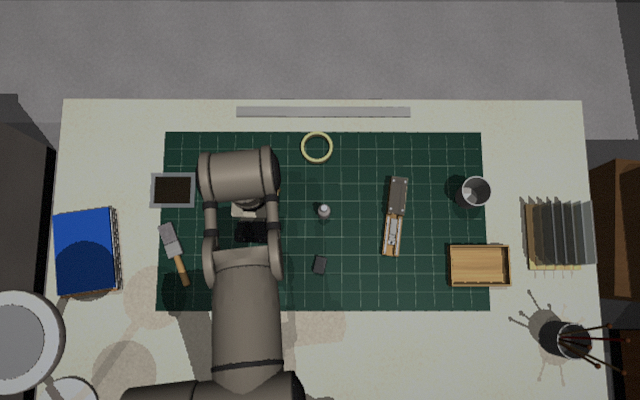

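The wrist view shows the pick hanging upright in the rack, collar on both rails (zoom 255–387 × 157–287), toe in the gap. The top view shows the key on the stop at about (392,232). One last numeric check.

Run:
```python
from h import *
np.set_printoptions(precision=4,suppress=True)
st=np.load('pics/w11.npy',allow_pickle=True).item()
g=lambda L:np.array(L)/4.4+[250,130]
P=lambda L,z:onplane('wrist',g(L),z,st)
print('handle',P([(320,277)],.125),'collar',P([(255,157),(385,156),(258,286),(387,284)],.074))
t=cv2.imread('pics/top11.png')[170:270,365:425]
cv2.imwrite('pics/t11z.png',cv2.resize(t,None,fx=6,fy=6,interpolation=cv2.INTER_CUBIC))
```

```text
handle [[0.5973 0.1461 0.125 ]] collar [[0.5843 0.1605 0.074 ]
 [0.6117 0.1595 0.074 ]
 [0.5835 0.1325 0.074 ]
 [0.6113 0.1317 0.074 ]]
```

View pics/t11z.png

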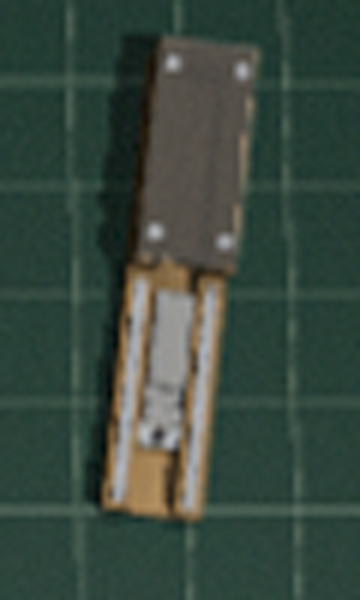

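The key rests on the stop, clear of the cover, and the pick is back within 1 mm of where it hung.

```bash
python3 -c "
from rig import robot
print(robot.sign_off())"
```

```text
the job is handed in; nothing more can be done
None
```

The job is done and handed in at about 27 s. I took the pick from the rack, dropped the hook into the key's notch under the cover and drew the key out about 78 mm until it met the stop. I held the pull there for about 2 s, then lifted the hook clear and hung the pick back in the rack.

- **Pull:** the wrist read 4.4 to 6.2 N, averaging about 5.6 N. Two of the noisy single readings fell below 5 N or right on it (4.4 and 5.0 N), while the steadier wrist torque stayed level throughout. The highest reading was 6.2 N.
- **Grip:** I used 60 N, the gripper's maximum, because it cannot reach the suggested 90 N. The pick did not slip.
- **Upright:** the tool leaned at most about 0.8° during the pull. While easing off I turned it the wrong way once, to about 0.7° sideways, and corrected it straight away.
- **Last pictures:** the key lies against the stop, clear of the cover. The pick hangs with its collar on both rails, within about 1 mm of where it started. The other things on the bench look unmoved, though I did not measure them, and the open gripper stands well above everything.

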